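# Hold the spring clip open around the flavour card

### The job

Lift the lid off the pot by its knob and set it down (do not drop it) on the blue mat, wholly on it and lying flat. Then take the spring clip out of the pot by its two handles, squeeze it wide open and bring it down over the middle of the red card's top edge, square to the card, so that the edge stands between the gaping jaws with neither jaw nor any other part of the clip touching the card. Finish while holding it like that, squeezed open and still, so that a price slip can be tucked in; leave everything else where it is.

Things in the scene. Friction and masses are not known exactly. Their poses are not given: they have to be found in the camera images.
- pot: Open round aluminium pot, outer diameter 164, wall 4, 110 high, fixed. Origin: centre of its underside, z up. Inside, a dark upright plate 3 thick (y), 70 long (x) stands on the floor through the pot's axis, its top 36 above the counter; the clip is parked astride it. Low wire handles reach 109 from the axis at the pot's +x and -x sides.
- lid: Loose round aluminium lid on the pot's rim, about 200 g. Origin: centre of its underside, z up. From the bottom: plug 140 diameter, 5 thick, sitting in the pot's mouth; disc 170 diameter from height 5 to 9; neck 16 diameter; round black knob 30 diameter from height 16 to 42.
- lid_knob (a point): Middle of the lid's black knob, 32 above the lid's origin: where to grip.
- clip: Loose spring clip, 55 g, like a big clothes peg, standing handles up, jaws down on the pot's plate, hidden by the lid. Two levers 24 wide (x) hinged about x. Origin: the hinge; frame of the yellow lever (+y side, orange one at -y). At rest z is up and each handle ends in a bar 10 thick along x, 42 above the hinge, 23 to its side (56 over both); jaws reach 32 below the hinge.
- clip_lever (a joint): Spread of the clip: angle between levers, rad. 0 as parked (jaws 3 mm apart), stop at 0.5 (tips about 19 apart, handles about 34 over both, bars 46 above the hinge, each lever turned 0.25). Squeezing the handle bars together along y spreads it: about 3 N to begin, 7 N at the stop, so a 15 to 25 N grip holds it open; pressing on the stop does no harm.
- clip_tip_a (a point): Lower inner edge of the yellow jaw's tip, mid width. The room between the jaws ends 27 above the tips.
- clip_tip_b (a point): Lower inner edge of the orange jaw's tip, mid width.
- mat: Round blue mat, 230 diameter, 4 thick, fixed to the counter: the place for the lid. Origin: centre of its underside.
- card_stand: Fixed stand with an upright stiff red card (pale panel on it): dark wooden foot 60 (x) by 110 (y) by 14 high, card 3 thick (x), 100 wide (y), its top edge 110 above the counter. Origin: centre of the foot's underside; x is the card's normal, y runs along its top edge, z up.
- card_edge (a point): Middle of the card's top edge; same axes as the stand.
- doughnut0: Bystander: golden doughnut 84 diameter, 30 high, near the robot. Origin: centre of underside.
- doughnut1: Bystander: brown doughnut 84 diameter, 30 high, near the robot. Origin: centre of underside.
- sauce: Bystander: red bottle 60 diameter, 170 high. Origin: centre of underside.
- sugar: Bystander: glass jar 70 diameter, 110 high. Origin: centre of underside.
- mug: Bystander: white mug 80 diameter, 90 high. Origin: centre of underside.
- bowl: Bystander: blue bowl 120 diameter, 50 high. Origin: centre of underside.
Things that resemble listed ones, but are neither listed nor needed, are in the scene too. What is shaped like the card_stand but orange is not meant.

How it is judged:
By the outcome, as a careful person would: the job done as asked, in the order asked, and still so for the second after the job is handed in, while the arm keeps its last pose, push and grip.
It also fails if it takes over 72 s, if anything falls off the work surface, if the arm or the gripper's body presses on something with over 40 N, if the wrist force passes 120 N, or if a joint passes its speed limit or range.

### The arm

A 6-joint arm with a two-finger parallel gripper is mounted at the origin on the work surface. World frame = base frame: x ahead of the robot, y to its left, z up, the work surface at z = 0. Lengths are in mm, angles in rad, forces in N, time in s.
With the tool pointing down it reaches from about 225 to 725 mm from the base axis. Payload 3.1 kg.
Tool frame: the origin (TCP) lies on the centre line of the jaws, within the pads' length; the fingertips stand 14 mm ahead of it and the grasp point (between the pads) lies 5 mm behind it; z points along the fingers, y is the direction in which the jaws open and shut (so a half turn about z gives the same grasp; the last joint's range is limited). The gripper opens to 85 mm and grips with 20 to 120 N. Pads are 22 mm wide; open, the fingers measure 114 mm over their backs; the gripper's body (76 mm by 85 mm) begins 54 mm behind the grasp point. The pads swing forward as they close: fully open they stand 13 mm farther back than shut.
Start: joints at [1.059, 0.048, 0.099, 1.622, 0, 1.443], TCP at [196.591, 486.795, 245.312] pointing down, gripper open.
Joint ranges: [-2.91, 2.91], [-0.99, 1.94], [-1.21, 1.42], [-2.12, 2.29], [-1.49, 1.47], [-3.14, 3.14]. Speed limits (rad/s): [2.79, 2.79, 3.14, 3.14, 3.14, 3.14].

### API

Orientations are given as a unit quaternion [x, y, z, w].
In Python, from rig import get_obs, capture, workorder, models gives the robot as it stands.
- The arm moves only by the tool play_rows, never from a script. Its argument "series" is a list of rows, each an object of numbers: "hand": the opening, from 0 (shut) to 1 (fully open); "x", "y", "z": the shift along the tool's x, y, z in cm; "yaw": the turn about the tool's z in degrees. A call has 1 to 20 rows; each row shifts and turns the commanded pose from where the row before left it, along the tool's axes as they then stand; what a row does not reach is not made up. A row lasts 1/10 s, in which the tool goes at most 50 mm and 8.59 degrees, less where a joint would pass 70% of its speed; a pose out of reach is approached as far as the arm can. A call with a gripper value outside its range is refused whole. The fingers move at their own pace and stop on an object; the grip force is fixed at half the most. Time passes only in rows, so rows that do not move let the fingers close. It gives the time, the measured TCP pose, the force and the opening at its end, in the units of the state.
- get_obs(): the state, without advancing time (a new reading comes with each control period).
- capture(name): name is "side" or "top"; returns a dict with "img" (420x560x3 uint8, red, green, blue), "K" (3x3 intrinsics, pixels), "k1" (the pictures are not rectified: a ray, as slopes to the right and down, at radius r is drawn at 1 + k1 r^2 times it, then the intrinsics apply), "rvec" (rotation vector, rad) and "tvec" (3), from world to camera coordinates, as OpenCV has them. Camera axes: x right, y down, z forward; pixel columns grow to the right and rows downward; lengths in mm; the calibration is good to about 2 mm. A picture is of the moment at which its call begins. There is no depth.
- workorder.finish_job(): hands the job in, once; it reports no verdict.
Trained networks look in a picture, given as the dict that the camera call returned (one of the last four; its "shot" number tells which), for a name from the list of things; names that differ only in an ending like _2 or _b are one class to them, and where a whole thing is asked for, a point or a joint stands for the part that bears it (a point fixed in the world has none). Each returns a list of dicts, best first, with "confidence" (0 to 1); they miss things now and then, are a little off and sometimes report something else, mostly with a low value. They report only what shows in the picture. A call takes as long as a camera call. They do not tell look-alikes from the thing itself.
- models.search_frame(picture, name): "uv" ([column, row] in pixels, amid what is visible of it).
The state is a dict: "t": time; "joint_positions": joint angles; "qd": joint speeds; "joint_torque": joint torques, N m; "eef_pos": TCP position; "eef_rot": TCP orientation; "wrist_force": force on the tool from outside, world axes, zero at the start; "torque": the same for the moment, N m; "opening": finger opening in mm.
Only numpy, scipy, OpenCV 4.12 (cv2) and the standard library are available. Lean on these libraries where they do the work, as an engineer would, in place of code of your own. Each camera call takes 0.05 s, during which the arm holds its last target.

## Working session

There is one attempt and no reset: what is moved stays moved. The work goes in short steps, Python scripts to look and compute and a tool call to move; the robot and the scene stay as the last step left them, time stands still between calls to the robot, and variables do not carry over. Pictures are saved under pics/ and viewed, and the job is handed in when it is done.

Besides the shell and the picture viewer there is one more tool, called after "Request:" by a JSON object that holds its "fn" and its "kwargs", one argument or row to a line. play_rows: Moves the arm, as the interface text tells. Its arguments: {"type":"object","properties":{"series":{"type":"array","items":{"type":"object","properties":{"hand":{"type":"number"},"x":{"type":"number"},"y":{"type":"number"},"z":{"type":"number"},"yaw":{"type":"number"}}}}},"required":["series"]}

```bash
mkdir -p pics
cat > h.py <<'E'
import numpy as np,cv2
from rig import get_obs,capture,workorder,models
def save(p,n):
    cv2.imwrite('pics/'+n,cv2.cvtColor(p['img'],cv2.COLOR_RGB2BGR))
def cam(p):
    R=cv2.Rodrigues(np.array(p['rvec'],float))[0];return R,np.array(p['tvec'],float).ravel(),np.array(p['K'],float),float(p['k1'])
def ray(p,uv):
    R,t,K,k1=cam(p)
    q=cv2.undistortPoints(np.array([[uv]],float),K,np.array([k1,0,0,0.]))[0,0]
    return -R.T@t, R.T@np.array([q[0],q[1],1])
def atz(p,uv,z):
    o,d=ray(p,uv);return o+d*(z-o[2])/d[2]
def proj(p,X):
    R,t,K,k1=cam(p)
    return cv2.projectPoints(np.array(X,float).reshape(-1,1,3),np.array(p['rvec'],float),t,K,np.array([k1,0,0,0.]))[0][:,0]
def tri(pa,ua,pb,ub):
    o1,d1=ray(pa,ua);o2,d2=ray(pb,ub);d1/=np.linalg.norm(d1);d2/=np.linalg.norm(d2)
    s=np.linalg.lstsq(np.c_[d1,-d2],o2-o1,rcond=None)[0]
    a=o1+s[0]*d1;b=o2+s[1]*d2
    return (a+b)/2,np.linalg.norm(a-b)
E
python3 - <<'E'
from h import *
np.set_printoptions(precision=1,suppress=True)
a=capture('side');b=capture('top');save(a,'s0.png');save(b,'t0.png')
for p in(a,b):
    o,d=ray(p,(280,210));print(o,d,p['k1'],p['shot'],np.array(p['K'])[0,0])
for n in ['lid_knob','lid','pot','mat','card_stand','card_edge','clip','doughnut0','sauce','sugar','mug','bowl']:
    for q,p in(('s',a),('t',b)):
        print(n,q,[(np.round(r['uv'],1).tolist(),round(r['confidence'],2)) for r in models.search_frame(p,n)])
print(get_obs())
E
```

```text
[  155.  -1079.2  1255.3] [ 0.2  0.7 -0.7] 0.03788234368094724 1 439.41074797099117
[ 323.   -13.8 1785.5] [ 0.1  0.  -1. ] 0.005766883600947494 2 481.02898626175437
lid_knob s [([291.9, 298.5], 0.74)]
lid_knob t [([382.4, 242.5], 0.58)]
lid s [([292.3, 298.8], 0.74)]
lid t [([385.6, 244.4], 0.6), ([358.3, 248.1], 0.54)]
pot s [([293.0, 325.4], 0.83), ([349.7, 244.0], 0.7)]
pot t [([363.9, 258.2], 0.82)]
mat s [([245.0, 182.5], 0.73)]
mat t [([186.1, 232.3], 0.61)]
card_stand s [([318.9, 213.8], 0.79), ([295.0, 234.9], 0.62)]
card_stand t [([294.0, 212.9], 0.78), ([266.2, 171.1], 0.59)]
card_edge s [([294.4, 236.1], 0.87), ([320.1, 215.0], 0.6)]
card_edge t [([289.3, 214.0], 0.86), ([263.6, 173.5], 0.85)]
clip s []
clip t []
doughnut0 s [([237.9, 267.9], 0.69), ([224.3, 225.7], 0.65), ([312.0, 383.9], 0.59)]
doughnut0 t [([252.1, 270.2], 0.67), ([309.8, 275.8], 0.54)]
sauce s [([316.3, 181.4], 0.69)]
sauce t [([230.6, 161.3], 0.51)]
sugar s [([353.2, 244.3], 0.63)]
sugar t [([331.9, 164.2], 0.58)]
mug s [([226.8, 144.1], 0.98)]
mug t [([117.5, 237.9], 0.97)]
bowl s [([314.0, 385.3], 0.88)]
bowl t [([449.3, 255.8], 0.68)]
{'t': 1.3, 'joint_positions': array([ 1.1,  0. ,  0.1,  1.6, -0. ,  1.4]), 'qd': array([ 0.,  0., -0., -0.,  0.,  0.]), 'joint_torque': array([ -0. , -33.9,  32. ,   0. ,  -0. ,  -0. ]), 'eef_pos': array([196.6, 486.8, 245.3]), 'eef_rot': array([0.2, 1. , 0. , 0. ]), 'wrist_force': array([ 0.5, -0.5, -0.1]), 'torque': array([0., 0., 0.]), 'opening': 85.08206779086663}
```

View pics/s0.png

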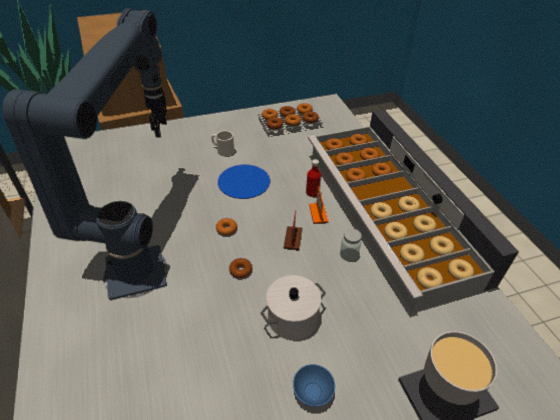

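View pics/t0.png

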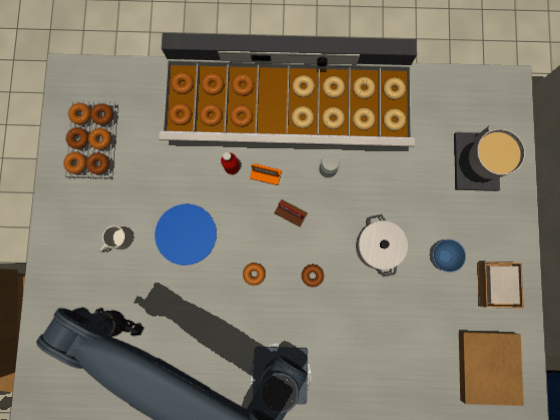

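Run:
```python
import cv2
a=cv2.imread('pics/s0.png');b=cv2.imread('pics/t0.png')
def c(i,x,y,w,h,s,n): cv2.imwrite('pics/'+n,cv2.resize(i[y:y+h,x:x+w],None,fx=s,fy=s,interpolation=cv2.INTER_CUBIC))
c(b,345,205,80,80,7,'c_tpot.png');c(b,260,185,64,48,12,'c_tcard.png');c(a,275,195,64,64,9,'c_scard.png');c(a,255,270,80,75,8,'c_spot.png')
```

```text
(no output)
```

View pics/c_tpot.png

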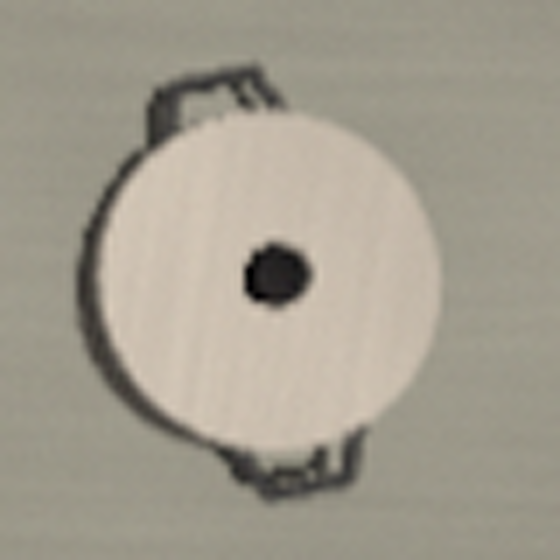

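View pics/c_tcard.png

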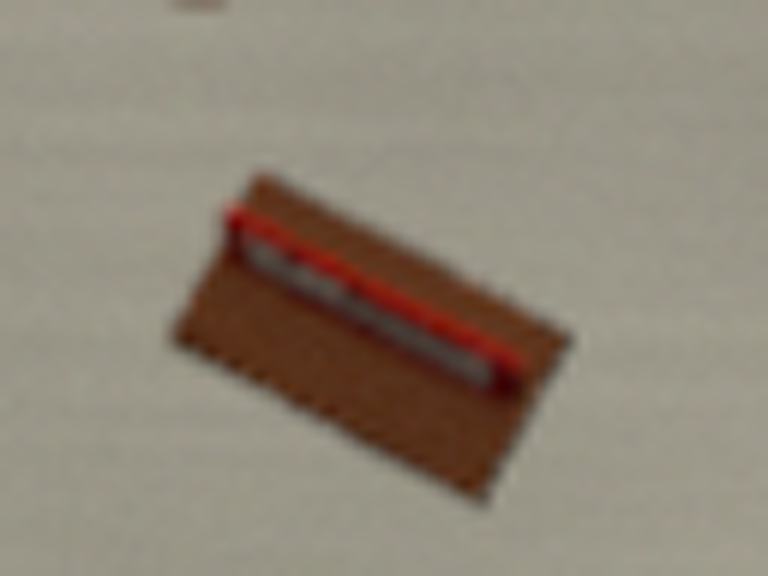

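View pics/c_scard.png

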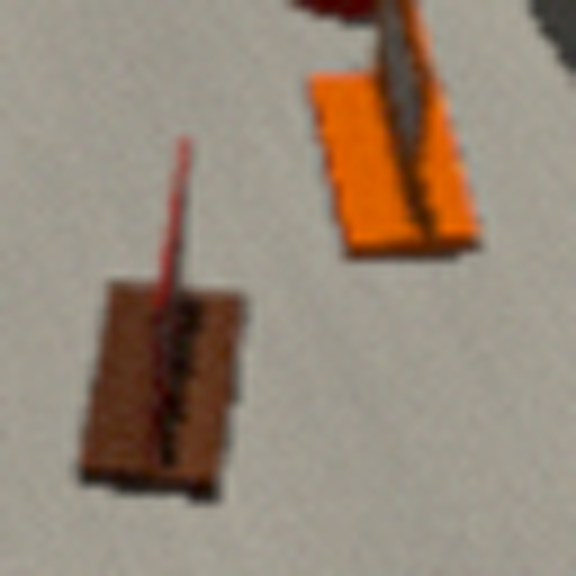

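View pics/c_spot.png

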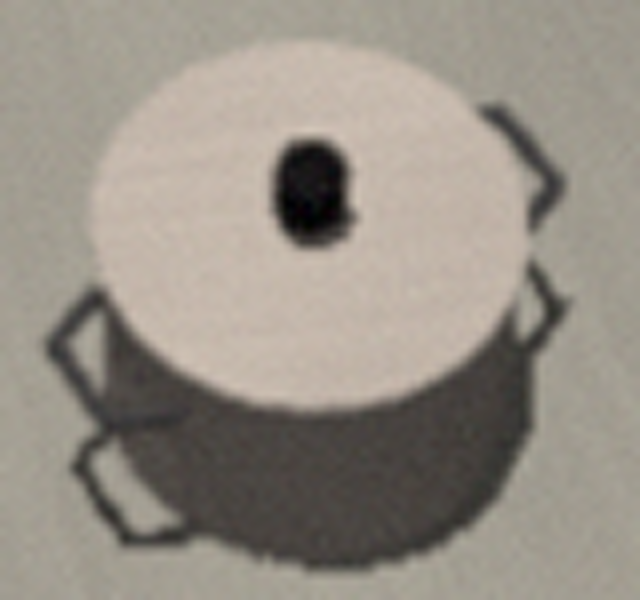

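```bash
cat > m.py <<'E'
from h import *
from scipy.optimize import least_squares
np.set_printoptions(precision=1,suppress=True)
def blob(m,uv):
    n,l,s,c=cv2.connectedComponentsWithStats(m.astype(np.uint8))
    d=[np.hypot(*(c[i]-uv)) if s[i,4]>15 else 1e9 for i in range(1,n)]
    i=1+int(np.argmin(d));return l==i,c[i],s[i,4]
def fillmask(p,poly,S=8):
    q=proj(p,poly); m=np.zeros((420*S//1,560*S),np.uint8)
    cv2.fillPoly(m,[np.round((q+.5)*S-.5).astype(int)],1);M=cv2.moments(m,True)
    return np.array([M['m10'],M['m01']])/M['m00']/S-.5+.5/S,M['m00']/S/S
def disc(p,uv,r,z):
    th=np.linspace(0,6.283,72,False)
    x=atz(p,uv,z)[:2]
    for _ in range(4):
        c,A=fillmask(p,np.c_[x[0]+r*np.cos(th),x[1]+r*np.sin(th),z+0*th])
        x=x+(atz(p,uv,z)-atz(p,c,z))[:2]
    return x,A
E
cat > a.py <<'E'
from m import *
a=capture('side');b=capture('top')
for n,p,uv,uvm in(('s',a,(296,303),(245,182)),('t',b,(384,245),(186,234))):
    I=p['img'].astype(int);hsv=cv2.cvtColor(p['img'],cv2.COLOR_RGB2HSV).astype(int)
    ml=(I[...,0]-I[...,2]>12)&(I.min(2)>150)
    if n=='t': print('pix lid',I[250,365],I[250,420],I[300,420])
    else: print('pix lid',I[315,280],I[360,380])
    bm,c,A=blob(ml,uv)
    # fill hole
    cs,_=cv2.findContours(bm.astype(np.uint8),cv2.RETR_EXTERNAL,cv2.CHAIN_APPROX_NONE)
    f=np.zeros(bm.shape,np.uint8);cv2.drawContours(f,[max(cs,key=len)],-1,1,-1);M=cv2.moments(f,True);c=np.array([M['m10'],M['m01']])/M['m00']
    print(n,'lid',c,M['m00'],disc(p,c,85,114))
    mb=(hsv[...,0]>95)&(hsv[...,0]<130)&(hsv[...,1]>150)&(hsv[...,2]>100)
    bm,c,A=blob(mb,uvm);print(n,'mat',c,A,disc(p,c,115,4))
    k=I.sum(2)<130
    u=(292,296) if n=='s' else (384,244)
    bm,c,A=blob(k,u);print(n,'knob',c,A,atz(p,c,137))
    if n=='s':cs_=c
    else: print(tri(a,cs_,b,c))
    r=(I[...,0]>110)&(I[...,1]<65)&(I[...,2]<60)
    u=(291,210) if n=='t' else (294,222)
    bm,c,A=blob(r,u);ys,xs=np.nonzero(bm);print(n,'red',c,A,xs.min(),xs.max(),ys.min(),ys.max())
# top: card top edge ends and foot corners
for nm,uvs,z in(('edge',[(260+232/12-.5,185+212/12-.5),(260+520/12-.5,185+360/12-.5)],110),('foot',[(260+262/12-.5,185+172/12-.5),(260+573/12-.5,185+340/12-.5),(260+485/12-.5,185+503/12-.5),(260+175/12-.5,185+340/12-.5)],14)):
    P=np.array([atz(b,u,z) for u in uvs]);print(nm,P,P.mean(0))
    print(np.linalg.norm(np.diff(P,axis=0),axis=1),np.degrees(np.arctan2(*(P[0]-P[1])[[1,0]])))
print('pred side of edge ends', proj(a,[atz(b,u,110) for u in [(260+232/12-.5,185+212/12-.5),(260+520/12-.5,185+360/12-.5)]]))
for n,u in (('h1',(345+210/7,205+78/7)),('h2',(345+305/7,205+490/7))): print(n,atz(b,u,60))
E
python3 a.py
```

```text
pix lid [202 188 173] [156 152 142]
s lid [292.7 296.8] 2002.0 (array([ 467.2, -341.1]), 1969.953125)
s mat [243.4 181.2] 1348 (array([496.4, 367.8]), 1406.796875)
s knob [293.5 293.5] 76 [ 466.1 -349.   137. ]
s red [313.1 173.8] 74 307 319 169 177
pix lid [206 192 176] [160 156 141] [149 145 131]
t lid [383.3 244.6] 1847.0 (array([ 464.8, -345.3]), 1884.140625)
t mat [185.2 234.1] 2874 (array([493.6, 369.3]), 2997.359375)
t knob [383.7 244. ] 49 [ 464.3 -342.   137. ]
(array([ 466.5, -343.9,  129.5]), np.float64(3.3010116729413648))
t red [290.7 208.4] 47 279 303 202 214
edge [[604.5  22.4 110. ]
 [562.8 -63.3 110. ]] [583.6 -20.4 110. ]
[95.3] 64.07148510395047
foot [[633.5  15.5  14. ]
 [583.3 -82.4  14. ]
 [531.7 -56.3  14. ]
 [579.9  41.   14. ]] [582.1 -20.6  14. ]
[110.1  57.8 108.6] 62.8508049627343
pred side of edge ends [[294.4 210.1]
 [291.6 228.3]]
h1 [ 571.1 -326.    60. ]
h2 [ 361.  -374.5   60. ]
```

```bash
cat > pl.py <<'E'
import sys
from h import *
from scipy.spatial.transform import Rotation as Ro
np.set_printoptions(precision=3,suppress=True)
def plan(x,y,z,ya=None):
    o=get_obs();R=Ro.from_quat(o['eef_rot']).as_matrix();p=o['eef_pos']
    cur=np.degrees(np.arctan2(R[1,1],R[0,1]))
    print('t',o['t'],'pos',p,'yaxis ang',cur,'tilt z',R[:,2],'j',o['joint_positions'],'open',o['opening'],'F',o['wrist_force'])
    d=np.array([x,y,z])-p
    print('shift cm in present tool axes',R.T@d/10)
    if ya is not None:
        t=(ya-cur+90)%180-90   # world ccw turn
        for t in(t,t-180*np.sign(t)):
            print('world turn',t,'tool yaw',t*np.sign(R[2,2]), 'j6 would ~',o['joint_positions'][5])
            Rn=R@Ro.from_euler('z',t*np.sign(R[2,2]),degrees=True).as_matrix()
            print('  shift after turn',Rn.T@d/10)
if __name__=='__main__': plan(*[float(v) for v in sys.argv[1:]])
E
python3 pl.py 466 -343 245 13; python3 pl.py 466 -343 245 103;python3 pl.py 583 -20.5 245 -26.7
```

```text
t 1.4 pos [196.602 486.799 245.281] yaxis ang 68.00867104174549 tilt z [ 0. -0. -1.] j [ 1.059  0.048  0.099  1.622 -0.     1.443] open 85.59051835331304 F [ 0.029 -0.675 -0.136]
shift cm in present tool axes [-56.053 -66.854   0.031]
world turn -55.00867104174549 tool yaw 55.00867104174549 j6 would ~ 1.4430194073722487
  shift after turn [-86.913   7.583   0.031]
world turn 124.99132895825451 tool yaw -124.99132895825451 j6 would ~ 1.4430194073722487
  shift after turn [86.913 -7.583  0.031]
t 1.4 pos [196.602 486.799 245.281] yaxis ang 68.00867104174549 tilt z [ 0. -0. -1.] j [ 1.059  0.048  0.099  1.622 -0.     1.443] open 85.59051835331304 F [ 0.029 -0.675 -0.136]
shift cm in present tool axes [-56.053 -66.854   0.031]
world turn 34.99132895825451 tool yaw -34.99132895825451 j6 would ~ 1.4430194073722487
  shift after turn [ -7.583 -86.913   0.031]
world turn -145.0086710417455 tool yaw 145.0086710417455 j6 would ~ 1.4430194073722487
  shift after turn [ 7.583 86.913  0.031]
t 1.4 pos [196.602 486.799 245.281] yaxis ang 68.00867104174549 tilt z [ 0. -0. -1.] j [ 1.059  0.048  0.099  1.622 -0.     1.443] open 85.59051835331304 F [ 0.029 -0.675 -0.136]
shift cm in present tool axes [-54.825 -32.569   0.03 ]
world turn 85.2913289582545 tool yaw -85.2913289582545 j6 would ~ 1.4430194073722487
  shift after turn [ 27.959 -57.314   0.03 ]
world turn -94.7086710417455 tool yaw 94.7086710417455 j6 would ~ 1.4430194073722487
  shift after turn [-27.959  57.314   0.03 ]
```

Request:
{"fn": "play_rows", "kwargs": {
  "series": [
    {"yaw":-8,"hand":1},
    {"yaw":-8},
    {"yaw":-8},
    {"yaw":-8},
    {"yaw":-3},
    {"x":-0.4,"y":-4.5},
    {"x":-0.4,"y":-4.5},
    {"x":-0.4,"y":-4.5},
    {"x":-0.4,"y":-4.5},
    {"x":-0.4,"y":-4.5},
    {"x":-0.4,"y":-4.5},
    {"x":-0.4,"y":-4.5},
    {"x":-0.4,"y":-4.5},
    {"x":-0.4,"y":-4.5},
    {"x":-0.4,"y":-4.5},
    {"x":-0.4,"y":-4.5},
    {"x":-0.4,"y":-4.5},
    {"x":-0.4,"y":-4.5},
    {"x":-0.4,"y":-4.5},
    {"x":-0.4,"y":-4.5}
  ]
}}

```text
invalid input
```

```bash
python3 pl.py 466 -343.5 245 103
```

```text
t 1.4 pos [196.602 486.799 245.281] yaxis ang 68.00867104174549 tilt z [ 0. -0. -1.] j [ 1.059  0.048  0.099  1.622 -0.     1.443] open 85.59051835331304 F [ 0.029 -0.675 -0.136]
shift cm in present tool axes [-56.072 -66.901   0.031]
world turn 34.99132895825451 tool yaw -34.99132895825451 j6 would ~ 1.4430194073722487
  shift after turn [ -7.572 -86.962   0.031]
world turn -145.0086710417455 tool yaw 145.0086710417455 j6 would ~ 1.4430194073722487
  shift after turn [ 7.572 86.962  0.031]
```

Request:
{"fn": "play_rows", "kwargs": {
  "series": [
    {"x":0,"y":0,"z":0,"yaw":-8,"hand":1},
    {"x":0,"y":0,"z":0,"yaw":-8,"hand":1},
    {"x":0,"y":0,"z":0,"yaw":-8,"hand":1},
    {"x":0,"y":0,"z":0,"yaw":-8,"hand":1},
    {"x":0,"y":0,"z":0,"yaw":-3,"hand":1},
    {"x":-0.4,"y":-4.5,"z":0,"yaw":0,"hand":1},
    {"x":-0.4,"y":-4.5,"z":0,"yaw":0,"hand":1},
    {"x":-0.4,"y":-4.5,"z":0,"yaw":0,"hand":1},
    {"x":-0.4,"y":-4.5,"z":0,"yaw":0,"hand":1},
    {"x":-0.4,"y":-4.5,"z":0,"yaw":0,"hand":1},
    {"x":-0.4,"y":-4.5,"z":0,"yaw":0,"hand":1},
    {"x":-0.4,"y":-4.5,"z":0,"yaw":0,"hand":1},
    {"x":-0.4,"y":-4.5,"z":0,"yaw":0,"hand":1},
    {"x":-0.4,"y":-4.5,"z":0,"yaw":0,"hand":1},
    {"x":-0.4,"y":-4.5,"z":0,"yaw":0,"hand":1},
    {"x":-0.4,"y":-4.5,"z":0,"yaw":0,"hand":1},
    {"x":-0.4,"y":-4.5,"z":0,"yaw":0,"hand":1},
    {"x":-0.4,"y":-4.5,"z":0,"yaw":0,"hand":1},
    {"x":-0.4,"y":-4.5,"z":0,"yaw":0,"hand":1},
    {"x":-0.4,"y":-4.5,"z":0,"yaw":0,"hand":1}
  ]
}}

```text
t: 3.4
eef_pos: [407.2, -159.5, 245.6]
eef_rot: [-0.113, 0.994, -0.0, 0.0]
wrist_force: [0.8, 0.2, -0.5]
opening: 85.4
```

```bash
python3 pl.py 466 -343.5 245 103
```

```text
t 3.4 pos [ 407.248 -159.451  245.555] yaxis ang 102.96173608672457 tilt z [ 0.001 -0.    -1.   ] j [-0.527 -0.18  -0.117  1.633  0.    -0.753] open 85.39880350340339 F [ 0.751  0.211 -0.451]
shift cm in present tool axes [ -1.597 -19.254   0.065]
world turn 0.03826391327542922 tool yaw -0.03826391327542922 j6 would ~ -0.7532084415072638
  shift after turn [ -1.584 -19.255   0.065]
world turn -179.96173608672456 tool yaw 179.96173608672456 j6 would ~ -0.7532084415072638
  shift after turn [ 1.584 19.255  0.065]
```

Request:
{"fn": "play_rows", "kwargs": {
  "series": [
    {"x":-0.4,"y":-4.8,"z":0,"yaw":0,"hand":1},
    {"x":-0.4,"y":-4.8,"z":0,"yaw":0,"hand":1},
    {"x":-0.4,"y":-4.8,"z":0,"yaw":0,"hand":1},
    {"x":-0.4,"y":-4.8,"z":0,"yaw":0,"hand":1},
    {"x":0,"y":0,"z":3,"yaw":0,"hand":1},
    {"x":0,"y":0,"z":3,"yaw":0,"hand":1},
    {"x":0,"y":0,"z":0,"yaw":0,"hand":1},
    {"x":0,"y":0,"z":0,"yaw":0,"hand":1}
  ]
}}

```text
t: 4.2
eef_pos: [465.3, -340.4, 185.0]
eef_rot: [-0.113, 0.994, 0.001, -0.001]
wrist_force: [0.2, -0.5, 0.7]
opening: 85.5
```

```bash
python3 pl.py 466 -343.5 134 103
python3 - <<'E'
from h import *
for n in('side','top'):
    p=capture(n);save(p,n+'1.png')
    q=proj(p,[[466,-343.5,137]])[0];x,y=int(q[0])-40,int(q[1])-40
    cv2.imwrite('pics/%s1c.png'%n,cv2.resize(cv2.cvtColor(p['img'],cv2.COLOR_RGB2BGR)[y:y+80,x:x+80],None,fx=6,fy=6,interpolation=cv2.INTER_CUBIC))
E
cd pics; python3 -c "
import cv2;cv2.imwrite('st1.png',cv2.hconcat([cv2.resize(cv2.imread('side1c.png'),(400,400)),cv2.resize(cv2.imread('top1c.png'),(400,400))]))"
```

```text
t 4.2 pos [ 465.349 -340.353  184.964] yaxis ang 103.01371250885028 tilt z [-0.001  0.001 -1.   ] j [-0.748  0.179  0.122  1.516  0.    -0.975] open 85.53724810004613 F [ 0.239 -0.542  0.686]
shift cm in present tool axes [ 0.002 -0.329  5.096]
world turn -0.01371250885027564 tool yaw 0.01371250885027564 j6 would ~ -0.9749214289008404
  shift after turn [ 0.002 -0.329  5.096]
world turn 179.9862874911497 tool yaw -179.9862874911497 j6 would ~ -0.9749214289008404
  shift after turn [-0.002  0.329  5.096]
```

View pics/st1.png

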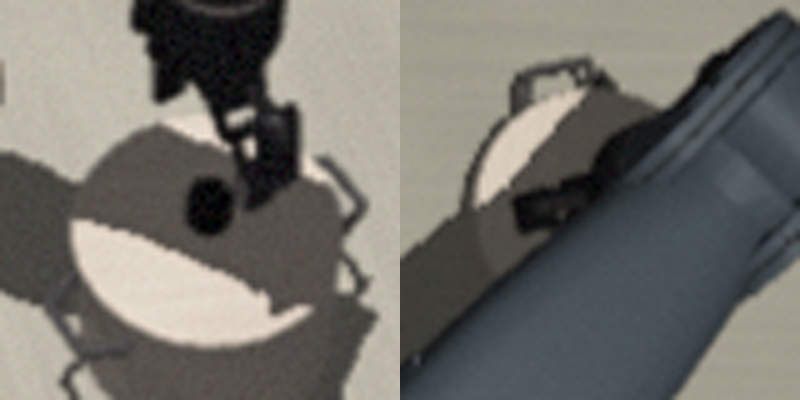

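Request:
{"fn": "play_rows", "kwargs": {
  "series": [
    {"x":0,"y":-0.3,"z":1.2,"yaw":0,"hand":1},
    {"x":0,"y":0,"z":1.2,"yaw":0,"hand":1},
    {"x":0,"y":0,"z":1.2,"yaw":0,"hand":1},
    {"x":0,"y":0,"z":1.0,"yaw":0,"hand":1},
    {"x":0,"y":0,"z":0.4,"yaw":0,"hand":1},
    {"x":0,"y":0,"z":0,"yaw":0,"hand":1},
    {"x":0,"y":0,"z":0,"yaw":0,"hand":0},
    {"x":0,"y":0,"z":0,"yaw":0,"hand":0},
    {"x":0,"y":0,"z":0,"yaw":0,"hand":0},
    {"x":0,"y":0,"z":0,"yaw":0,"hand":0},
    {"x":0,"y":0,"z":0,"yaw":0,"hand":0},
    {"x":0,"y":0,"z":0,"yaw":0,"hand":0},
    {"x":0,"y":0,"z":0,"yaw":0,"hand":0}
  ]
}}

```text
t: 5.6
eef_pos: [467.0, -344.2, 136.3]
eef_rot: [-0.113, 0.994, -0.001, 0.001]
wrist_force: [-0.7, -0.4, 4.8]
opening: 28.2
```

Request:
{"fn": "play_rows", "kwargs": {
  "series": [
    {"x":0,"y":0,"z":0,"yaw":0,"hand":0},
    {"x":0,"y":0,"z":0,"yaw":0,"hand":0},
    {"x":0,"y":0,"z":0,"yaw":0,"hand":0}
  ]
}}

```text
t: 5.9
eef_pos: [467.0, -344.2, 136.3]
eef_rot: [-0.113, 0.994, -0.001, 0.001]
wrist_force: [-0.1, 0.1, 5.5]
opening: 28.0
```

Request:
{"fn": "play_rows", "kwargs": {
  "series": [
    {"x":0,"y":0,"z":0,"yaw":0,"hand":0.6},
    {"x":0,"y":0,"z":0,"yaw":0,"hand":0.6},
    {"x":0,"y":0,"z":0,"yaw":0,"hand":0.6},
    {"x":0,"y":0,"z":0.35,"yaw":0,"hand":0.6},
    {"x":0,"y":0,"z":0,"yaw":0,"hand":0.6},
    {"x":0,"y":0,"z":0,"yaw":0,"hand":0},
    {"x":0,"y":0,"z":0,"yaw":0,"hand":0},
    {"x":0,"y":0,"z":0,"yaw":0,"hand":0},
    {"x":0,"y":0,"z":0,"yaw":0,"hand":0},
    {"x":0,"y":0,"z":0,"yaw":0,"hand":0},
    {"x":0,"y":0,"z":0,"yaw":0,"hand":0}
  ]
}}

```text
t: 7.0
eef_pos: [466.5, -343.8, 131.8]
eef_rot: [-0.113, 0.994, 0.0, 0.0]
wrist_force: [0.2, -1.1, 0.1]
opening: 28.5
```

Request:
{"fn": "play_rows", "kwargs": {
  "series": [
    {"x":0,"y":0,"z":-0.5,"yaw":0,"hand":0},
    {"x":0,"y":0,"z":-1,"yaw":0,"hand":0},
    {"x":0,"y":0,"z":-1.5,"yaw":0,"hand":0},
    {"x":0,"y":0,"z":-2,"yaw":0,"hand":0},
    {"x":0,"y":0,"z":-2.5,"yaw":0,"hand":0},
    {"x":0,"y":0,"z":-2.5,"yaw":0,"hand":0},
    {"x":0,"y":0,"z":-2,"yaw":0,"hand":0},
    {"x":0,"y":0,"z":-1,"yaw":0,"hand":0},
    {"x":0,"y":0,"z":0,"yaw":0,"hand":0},
    {"x":0,"y":0,"z":0,"yaw":0,"hand":0}
  ]
}}

```text
t: 8.0
eef_pos: [466.5, -343.8, 261.6]
eef_rot: [-0.113, 0.994, 0.0, -0.0]
wrist_force: [-1.0, 0.4, -1.8]
opening: 28.5
```

```bash
python3 pl.py 495 368.5 262 103
python3 - <<'E'
from h import *
L=[]
for n in('side','top'):
    p=capture(n);save(p,n+'2.png')
    q=proj(p,[[466,-343.5,137]])[0];x,y=int(q[0])-50,int(q[1])-60
    L.append(cv2.resize(cv2.cvtColor(p['img'],cv2.COLOR_RGB2BGR)[y:y+100,x:x+100],(400,400),interpolation=cv2.INTER_CUBIC))
cv2.imwrite('pics/st2.png',cv2.hconcat(L))
E
```

```text
t 8.0 pos [ 466.488 -343.765  261.568] yaxis ang 103.00836111574446 tilt z [-0.  0. -1.] j [-0.751  0.198  0.296  1.669  0.    -0.978] open 28.46793466982083 F [-0.973  0.358 -1.759]
shift cm in present tool axes [-18.811  68.757  -0.033]
world turn -0.008361115744463632 tool yaw 0.008361115744463632 j6 would ~ -0.9778274302896489
  shift after turn [-18.801  68.76   -0.033]
world turn 179.99163888425554 tool yaw -179.99163888425554 j6 would ~ -0.9778274302896489
  shift after turn [ 18.801 -68.76   -0.033]
```

View pics/st2.png

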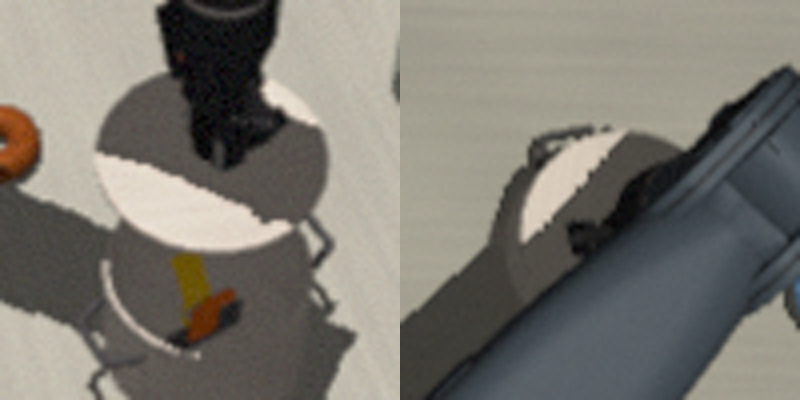

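Request:
{"fn": "play_rows", "kwargs": {
  "series": [
    {"x":-0.3,"y":1.1,"z":0,"yaw":0,"hand":0},
    {"x":-0.6,"y":2.2,"z":0,"yaw":0,"hand":0},
    {"x":-1,"y":3.7,"z":0,"yaw":0,"hand":0},
    {"x":-1.1,"y":4,"z":0,"yaw":0,"hand":0},
    {"x":-1.1,"y":4,"z":0,"yaw":0,"hand":0},
    {"x":-1.1,"y":4,"z":0,"yaw":0,"hand":0},
    {"x":-1.1,"y":4,"z":0,"yaw":0,"hand":0},
    {"x":-1.1,"y":4,"z":0,"yaw":0,"hand":0},
    {"x":-1.1,"y":4,"z":0,"yaw":0,"hand":0},
    {"x":-1.1,"y":4,"z":0,"yaw":0,"hand":0},
    {"x":-1.1,"y":4,"z":0,"yaw":0,"hand":0},
    {"x":-1.1,"y":4,"z":0,"yaw":0,"hand":0},
    {"x":-1.1,"y":4,"z":0,"yaw":0,"hand":0},
    {"x":-1.1,"y":4,"z":0,"yaw":0,"hand":0},
    {"x":-1.1,"y":4,"z":0,"yaw":0,"hand":0},
    {"x":-1.1,"y":4,"z":0,"yaw":0,"hand":0},
    {"x":-1,"y":3.7,"z":0,"yaw":0,"hand":0},
    {"x":-0.9,"y":3.3,"z":0,"yaw":0,"hand":0},
    {"x":-0.5,"y":2,"z":0,"yaw":0,"hand":0},
    {"x":-0.2,"y":0.8,"z":0,"yaw":0,"hand":0}
  ]
}}

```text
t: 10.1
eef_pos: [493.2, 371.1, 260.2]
eef_rot: [-0.115, 0.993, -0.0, -0.001]
wrist_force: [-0.4, 0.2, -0.8]
opening: 28.2
```

```bash
python3 pl.py 495 368.5 33 103
```

```text
t 10.1 pos [493.159 371.1   260.245] yaxis ang 103.18301447888176 tilt z [-0.003 -0.001 -1.   ] j [0.536 0.305 0.421 1.689 0.001 0.306] open 28.23828563990581 F [-0.447  0.203 -0.802]
shift cm in present tool axes [-0.181 -0.294 22.724]
world turn -0.18301447888175915 tool yaw 0.18301447888175915 j6 would ~ 0.3060296996238394
  shift after turn [-0.182 -0.293 22.724]
world turn 179.81698552111823 tool yaw -179.81698552111823 j6 would ~ 0.3060296996238394
  shift after turn [ 0.182  0.293 22.724]
```

Request:
{"fn": "play_rows", "kwargs": {
  "series": [
    {"x":0,"y":0,"z":1,"yaw":0,"hand":0},
    {"x":0,"y":0,"z":2.5,"yaw":0,"hand":0},
    {"x":0,"y":0,"z":3.5,"yaw":0,"hand":0},
    {"x":0,"y":0,"z":4,"yaw":0,"hand":0},
    {"x":0,"y":0,"z":4,"yaw":0,"hand":0},
    {"x":0,"y":0,"z":3,"yaw":0,"hand":0},
    {"x":0,"y":0,"z":1.5,"yaw":0,"hand":0},
    {"x":0,"y":0,"z":0.5,"yaw":0,"hand":0},
    {"x":0,"y":0,"z":0,"yaw":0,"hand":0},
    {"x":0,"y":0,"z":0,"yaw":0,"hand":0}
  ]
}}

```text
t: 11.1
eef_pos: [496.3, 369.4, 64.2]
eef_rot: [-0.113, 0.994, 0.001, 0.002]
wrist_force: [0.6, -0.9, -1.2]
opening: 28.2
```

```bash
python3 pl.py 495 368.5 31 103
python3 - <<'E'
from h import *
L=[]
for n in('side','top'):
    p=capture(n);save(p,n+'3.png')
    q=proj(p,[[495,368.5,20]])[0];x,y=int(q[0])-50,int(q[1])-50
    L.append(cv2.resize(cv2.cvtColor(p['img'],cv2.COLOR_RGB2BGR)[y:y+100,x:x+100],(400,400),interpolation=cv2.INTER_CUBIC))
cv2.imwrite('pics/st3.png',cv2.hconcat(L))
E
```

```text
t 11.1 pos [496.266 369.411  64.194] yaxis ang 102.98647520779804 tilt z [ 0.003  0.002 -1.   ] j [ 0.532  0.319  0.048  1.295 -0.     0.305] open 28.19128758102258 F [ 0.649 -0.9   -1.187]
shift cm in present tool axes [ 0.156 -0.064  3.319]
world turn 0.01352479220196301 tool yaw -0.01352479220196301 j6 would ~ 0.3049382645134728
  shift after turn [ 0.156 -0.064  3.319]
world turn -179.98647520779804 tool yaw 179.98647520779804 j6 would ~ 0.3049382645134728
  shift after turn [-0.156  0.064  3.319]
```

View pics/st3.png

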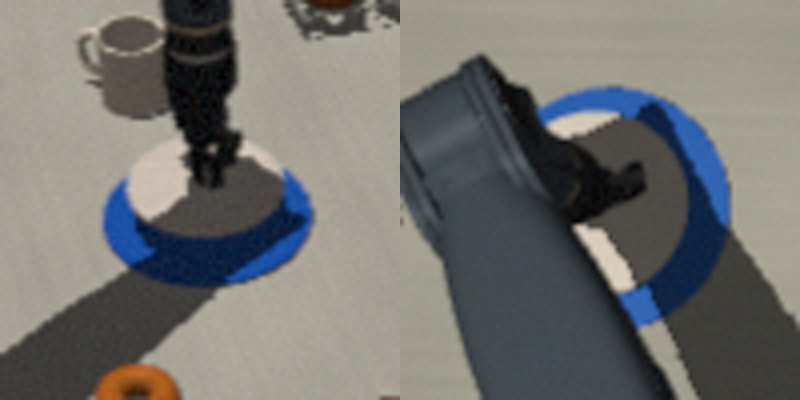

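Lid is over the mat, centred. Lower gently.

Request:
{"fn": "play_rows", "kwargs": {
  "series": [
    {"x":0.1,"y":0,"z":0.7,"yaw":0,"hand":0},
    {"x":0,"y":0,"z":0.8,"yaw":0,"hand":0},
    {"x":0,"y":0,"z":0.7,"yaw":0,"hand":0},
    {"x":0,"y":0,"z":0.4,"yaw":0,"hand":0},
    {"x":0,"y":0,"z":0.2,"yaw":0,"hand":0},
    {"x":0,"y":0,"z":0.2,"yaw":0,"hand":0},
    {"x":0,"y":0,"z":0,"yaw":0,"hand":0},
    {"x":0,"y":0,"z":0,"yaw":0,"hand":0}
  ]
}}

```text
t: 12.0
eef_pos: [494.0, 368.8, 32.0]
eef_rot: [-0.113, 0.994, 0.0, 0.0]
wrist_force: [-0.3, -0.3, -2.1]
opening: 28.2
```

Request:
{"fn": "play_rows", "kwargs": {
  "series": [
    {"x":0,"y":0,"z":0.1,"yaw":0,"hand":0},
    {"x":0,"y":0,"z":0.05,"yaw":0,"hand":0},
    {"x":0,"y":0,"z":0,"yaw":0,"hand":0}
  ]
}}

```text
t: 12.3
eef_pos: [494.2, 368.8, 30.9]
eef_rot: [-0.113, 0.994, 0.0, 0.0]
wrist_force: [0.2, -0.7, 0.6]
opening: 28.8
```

Request:
{"fn": "play_rows", "kwargs": {
  "series": [
    {"x":0,"y":0,"z":0.05,"yaw":0,"hand":0},
    {"x":0,"y":0,"z":0,"yaw":0,"hand":0},
    {"x":0,"y":0,"z":0,"yaw":0,"hand":0.5},
    {"x":0,"y":0,"z":0,"yaw":0,"hand":0.6},
    {"x":0,"y":0,"z":0,"yaw":0,"hand":0.8},
    {"x":0,"y":0,"z":0,"yaw":0,"hand":1},
    {"x":0,"y":0,"z":0,"yaw":0,"hand":1},
    {"x":0,"y":0,"z":0,"yaw":0,"hand":1},
    {"x":0,"y":0,"z":-1,"yaw":0,"hand":1},
    {"x":0,"y":0,"z":-2,"yaw":0,"hand":1},
    {"x":0,"y":0,"z":-4,"yaw":0,"hand":1},
    {"x":0,"y":0,"z":-4,"yaw":0,"hand":1},
    {"x":0,"y":0,"z":-4,"yaw":0,"hand":1},
    {"x":0,"y":0,"z":-4,"yaw":0,"hand":1},
    {"x":0,"y":0,"z":-3,"yaw":0,"hand":1},
    {"x":0,"y":0,"z":0,"yaw":0,"hand":1}
  ]
}}

```text
t: 13.9
eef_pos: [496.0, 370.0, 257.7]
eef_rot: [-0.113, 0.994, 0.003, 0.006]
wrist_force: [-0.3, -1.0, 0.1]
opening: 85.9
```

Run:
```python
from h import *
L=[];M=[];P={}
for n in('side','top'):
    p=capture(n);save(p,n+'4.png');P[n]=p
    for X,l in(([495,368.5,10],L),([466,-343.5,80],M)):
        q=proj(p,[X])[0];x,y=int(q[0])-40,int(q[1])-40
        l.append(cv2.resize(cv2.cvtColor(p['img'],cv2.COLOR_RGB2BGR)[y:y+80,x:x+80],(400,400),interpolation=cv2.INTER_CUBIC));print(n,x,y)
    for k in('clip','clip_tip_a','lid'): print(n,k,models.search_frame(p,k))
cv2.imwrite('pics/st4.png',cv2.hconcat(L))
cv2.imwrite('pics/st4b.png',cv2.hconcat(M))
import pickle;pickle.dump(P,open('p4.pkl','wb'))
```

```text
side 203 139
side 252 262
side clip [{'uv': [290.5, 305.0], 'confidence': 0.66}]
side clip_tip_a [{'uv': [293.3, 304.1], 'confidence': 0.65}, {'uv': [293.0, 308.3], 'confidence': 0.54}]
side lid [{'uv': [243.2, 176.8], 'confidence': 0.8}, {'uv': [348.4, 246.4], 'confidence': 0.33}]
top 145 193
top 340 204
top clip []
top clip_tip_a [{'uv': [385.2, 249.3], 'confidence': 0.62}, {'uv': [381.9, 247.4], 'confidence': 0.51}, {'uv': [113.8, 241.2], 'confidence': 0.45}]
top lid [{'uv': [193.3, 233.1], 'confidence': 0.8}]
```

View pics/st4.png

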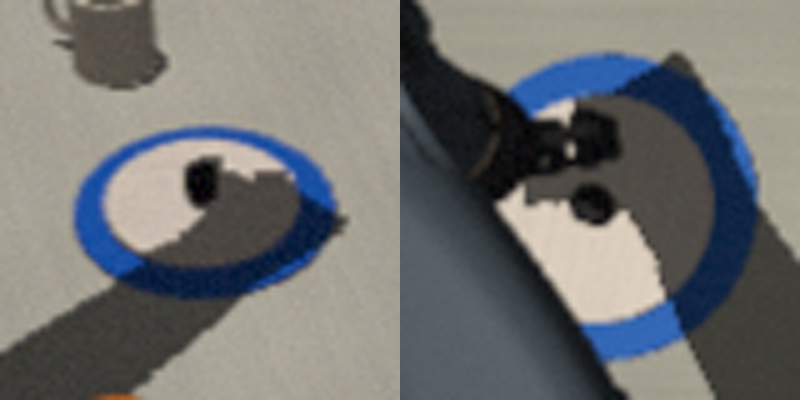

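View pics/st4b.png

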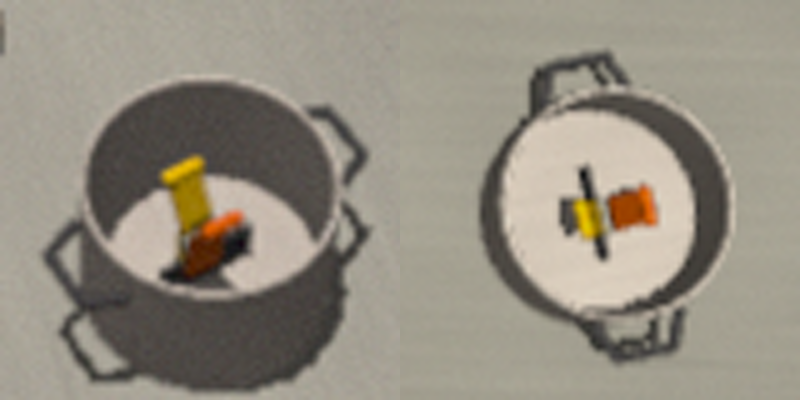

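```bash
python3 - <<'E'
from m import *
import pickle
P=pickle.load(open('p4.pkl','rb'));a,b=P['side'],P['top']
out=[]
for n,p in P.items():
    I=p['img'];h=cv2.cvtColor(I,cv2.COLOR_RGB2HSV).astype(int)
    u0=np.array((290,303) if n=='side' else (383,247))
    for c,lo,hi in(('yel',20,32),('ora',3,17)):
        m=(h[...,0]>=lo)&(h[...,0]<=hi)&(h[...,1]>190)&(h[...,2]>60)
        yy,xx=np.nonzero(m);k=np.hypot(xx-u0[0],yy-u0[1])<20;yy,xx=yy[k],xx[k]
        print(n,c,k.sum(),xx.min(),xx.max(),yy.min(),yy.max())
yb_s=(252+183/5-.4,262+168/5-.4);ob_s=(252+222/5-.4,262+222/5-.4)
ob_t=(340+248/5-.4,204+205/5-.4)
print('yel bar side @84',atz(a,yb_s,84),'ora side',atz(a,ob_s,84),'ora top',atz(b,ob_t,84))
print('tri ora',tri(a,ob_s,b,ob_t))
# predicted
th=np.radians(13);X=np.array([np.cos(th),np.sin(th),0]);Y=np.array([-np.sin(th),np.cos(th),0])
for s in(-10,0,10):
  c=np.array([466,-343.5,0])+s*X
  for nm,d in(('yel',1),('ora',-1)):
    q=c+Y*23*d+[0,0,84]
    print(s,nm,proj(a,[q])[0],proj(b,[q])[0],'outer',proj(b,[c+Y*28*d+[0,0,84]])[0])
for s in(-35,35):
    c=np.array([466,-343.5,36])+s*X;print('plate end',proj(a,[c])[0],proj(b,[c])[0])
# pot rim ellipse in top: inner bottom
E
python3 - <<'E'
import cv2
b=cv2.imread('pics/top4.png');a=cv2.imread('pics/side4.png')
L=[cv2.resize(i[y:y+40,x:x+40],(400,400),interpolation=cv2.INTER_NEAREST) for i,x,y in((a,270,285),(b,363,227))]
cv2.imwrite('pics/c4.png',cv2.hconcat(L))
E
```

```text
side yel 76 285 293 294 307
side ora 61 289 299 305 316
top yel 29 375 379 244 250
top ora 49 382 390 242 248
yel bar side @84 [ 462.3 -315.4   84. ] ora side [ 472.2 -361.1   84. ] ora top [ 467.3 -372.    84. ]
tri ora (array([ 467.3, -369.4,   97.8]), np.float64(2.3479100672577515))
-10 yel [285.7 298.1] [375.4 248.8] outer [374.1 249.1]
-10 ora [293.5 308.7] [388.1 246.2] outer [389.5 245.9]
0 yel [288.3 296.7] [374.8 246. ] outer [373.4 246.3]
0 ora [296.2 307.3] [387.5 243.5] outer [388.9 243.2]
10 yel [291.  295.4] [374.2 243.3] outer [372.8 243.5]
10 ora [298.9 305.9] [386.8 240.7] outer [388.2 240.4]
plate end [282.5 315.4] [380.8 255.2]
plate end [300.7 305.8] [376.4 236.4]
```

View pics/c4.png

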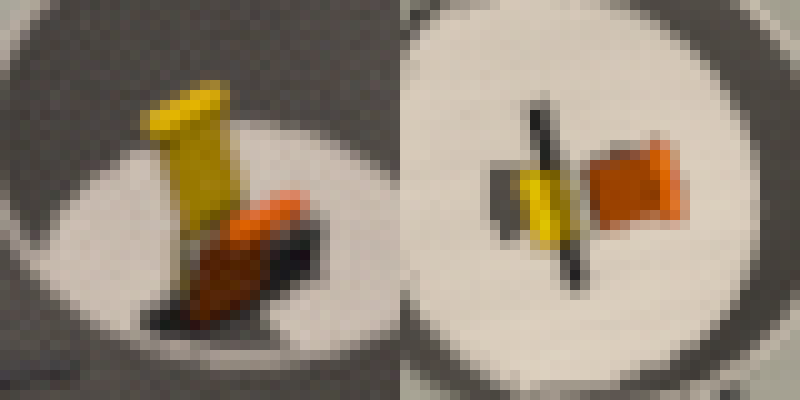

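Run:
```python
from m import *
import pickle
P=pickle.load(open('p4.pkl','rb'));a,b=P['side'],P['top']
I=b['img'].astype(int)
for r in range(242,252): print(r,[tuple(I[r,c]) for c in range(372,393)])
for nm,s,t in(('yel',(288.1,295.6),(376,247)),('ora',(296.4,306.5),(389.7,244.6))):
    print(nm,tri(a,s,b,t))
    for z in(84,90,96): print(z,atz(a,s,z),atz(b,t,z))
print(tri(a,(282,316),b,(380.5,255.5)))
```

```text
242 [(np.int64(210), np.int64(197), np.int64(182)), (np.int64(209), np.int64(197), np.int64(181)), (np.int64(210), np.int64(198), np.int64(181)), (np.int64(201), np.int64(190), np.int64(174)), (np.int64(155), np.int64(146), np.int64(134)), (np.int64(33), np.int64(36), np.int64(33)), (np.int64(95), np.int64(89), np.int64(84)), (np.int64(173), np.int64(165), np.int64(154)), (np.int64(213), np.int64(201), np.int64(184)), (np.int64(200), np.int64(189), np.int64(174)), (np.int64(159), np.int64(149), np.int64(136)), (np.int64(152), np.int64(135), np.int64(120)), (np.int64(108), np.int64(73), np.int64(55)), (np.int64(119), np.int64(71), np.int64(50)), (np.int64(136), np.int64(80), np.int64(56)), (np.int64(160), np.int64(91), np.int64(53)), (np.int64(203), np.int64(90), np.int64(0)), (np.int64(219), np.int64(114), np.int64(36)), (np.int64(197), np.int64(155), np.int64(120)), (np.int64(217), np.int64(203), np.int64(186)), (np.int64(217), np.int64(204), np.int64(188))]
243 [(np.int64(156), np.int64(146), np.int64(134)), (np.int64(156), np.int64(146), np.int64(135)), (np.int64(156), np.int64(14
[... 8329 characters left out ...]
.int64(188)), (np.int64(217), np.int64(203), np.int64(186)), (np.int64(217), np.int64(203), np.int64(186)), (np.int64(217), np.int64(203), np.int64(187)), (np.int64(215), np.int64(202), np.int64(185))]
yel (array([ 457.7, -323.6,   94.7]), np.float64(2.052597798441168))
84 [ 461.5 -316.7   84. ] [ 457.5 -325.3   84. ]
90 [ 459.9 -320.7   90. ] [ 457.  -324.2   90. ]
96 [ 458.4 -324.6   96. ] [ 456.6 -323.1   96. ]
ora (array([ 467.6, -371.3,   97.5]), np.float64(2.9112609935957043))
84 [ 472.7 -363.2   84. ] [ 467.3 -373.8   84. ]
90 [ 471.1 -366.9   90. ] [ 466.8 -372.5   90. ]
96 [ 469.5 -370.5   96. ] [ 466.3 -371.2   96. ]
(array([ 430.8, -351.1,   32.5]), np.float64(0.6480614506810374))
```

```bash
python3 pl.py 463 -346.5 200 103
```

```text
t 14.3 pos [493.121 368.269 247.93 ] yaxis ang 103.00850014043542 tilt z [-0.003 -0.002 -1.   ] j [0.533 0.296 0.386 1.663 0.    0.305] open 85.41780778452639 F [-0.114  0.119 -0.087]
shift cm in present tool axes [ 19.008 -68.96    4.923]
world turn -0.008500140435415915 tool yaw 0.008500140435415915 j6 would ~ 0.3054885654370067
  shift after turn [ 18.998 -68.963   4.923]
world turn 179.99149985956458 tool yaw -179.99149985956458 j6 would ~ 0.3054885654370067
  shift after turn [-18.998  68.963   4.923]
```

Request:
{"fn": "play_rows", "kwargs": {
  "series": [
    {"x":0.6,"y":-2,"z":0,"yaw":0,"hand":1},
    {"x":1.1,"y":-4,"z":0,"yaw":0,"hand":1},
    {"x":1.2,"y":-4.4,"z":0,"yaw":0,"hand":1},
    {"x":1.2,"y":-4.4,"z":0,"yaw":0,"hand":1},
    {"x":1.2,"y":-4.4,"z":0,"yaw":0,"hand":1},
    {"x":1.2,"y":-4.4,"z":0,"yaw":0,"hand":1},
    {"x":1.2,"y":-4.4,"z":0,"yaw":0,"hand":1},
    {"x":1.2,"y":-4.4,"z":0,"yaw":0,"hand":1},
    {"x":1.2,"y":-4.4,"z":0,"yaw":0,"hand":1},
    {"x":1.2,"y":-4.4,"z":0,"yaw":0,"hand":1},
    {"x":1.2,"y":-4.4,"z":0,"yaw":0,"hand":1},
    {"x":1.2,"y":-4.4,"z":0,"yaw":0,"hand":1},
    {"x":1.2,"y":-4.4,"z":0,"yaw":0,"hand":1},
    {"x":1.2,"y":-4.4,"z":0,"yaw":0,"hand":1},
    {"x":1.1,"y":-4,"z":0,"yaw":0,"hand":1},
    {"x":1.1,"y":-4,"z":0,"yaw":0,"hand":1},
    {"x":0.7,"y":-2.2,"z":0,"yaw":0,"hand":1},
    {"x":0,"y":0,"z":0,"yaw":0,"hand":1},
    {"x":0,"y":0,"z":0,"yaw":0,"hand":1}
  ]
}}

```text
t: 16.2
eef_pos: [463.5, -346.2, 248.8]
eef_rot: [-0.113, 0.994, 0.001, -0.001]
wrist_force: [0.1, -0.0, 0.3]
opening: 85.4
```

```bash
python3 pl.py 463 -346.5 90 103
```

```text
t 16.2 pos [ 463.499 -346.243  248.782] yaxis ang 102.94837497767094 tilt z [-0.001  0.002 -1.   ] j [-0.758  0.193  0.265  1.645  0.001 -0.984] open 85.3953280854169 F [ 0.129 -0.005  0.346]
shift cm in present tool axes [ 0.04  -0.05  15.878]
world turn 0.05162502232906263 tool yaw -0.05162502232906263 j6 would ~ -0.9837550950144064
  shift after turn [ 0.04  -0.05  15.878]
world turn -179.94837497767094 tool yaw 179.94837497767094 j6 would ~ -0.9837550950144064
  shift after turn [-0.04   0.05  15.878]
```

Descend in part, then look from the side before the fingers straddle the handles.

Request:
{"fn": "play_rows", "kwargs": {
  "series": [
    {"x":0,"y":0,"z":2,"yaw":0,"hand":1},
    {"x":0,"y":0,"z":3,"yaw":0,"hand":1},
    {"x":0,"y":0,"z":3,"yaw":0,"hand":1},
    {"x":0,"y":0,"z":2,"yaw":0,"hand":1},
    {"x":0,"y":0,"z":0.8,"yaw":0,"hand":1},
    {"x":0,"y":0,"z":0,"yaw":0,"hand":1},
    {"x":0,"y":0,"z":0,"yaw":0,"hand":1}
  ]
}}

```text
t: 16.9
eef_pos: [464.7, -346.1, 143.1]
eef_rot: [-0.114, 0.994, -0.001, 0.001]
wrist_force: [-0.2, -0.4, 0.1]
opening: 85.3
```

```bash
python3 pl.py 463 -346.5 90 103|head -2
python3 - <<'E'
from h import *
L=[]
for n in('side','top'):
    p=capture(n);save(p,n+'5.png')
    q=proj(p,[[466,-343.5,110]])[0];x,y=int(q[0])-35,int(q[1])-35
    L.append(cv2.resize(cv2.cvtColor(p['img'],cv2.COLOR_RGB2BGR)[y:y+70,x:x+70],(400,400),interpolation=cv2.INTER_CUBIC))
cv2.imwrite('pics/st5.png',cv2.hconcat(L))
E
```

```text
t 16.9 pos [ 464.654 -346.127  143.128] yaxis ang 103.06396619959678 tilt z [ 0.001 -0.001 -1.   ] j [-0.756  0.188  0.049  1.43   0.    -0.984] open 85.31368155904201 F [-0.158 -0.352  0.131]
shift cm in present tool axes [0.175 0.008 5.313]
```

View pics/st5.png

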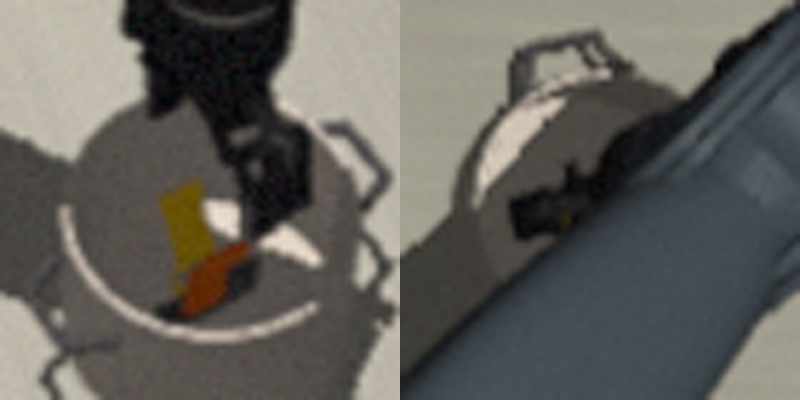

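Request:
{"fn": "play_rows", "kwargs": {
  "series": [
    {"x":0.1,"y":0,"z":1,"yaw":0,"hand":1},
    {"x":0,"y":0,"z":1.2,"yaw":0,"hand":1},
    {"x":0,"y":0,"z":1.2,"yaw":0,"hand":1},
    {"x":0,"y":0,"z":1.2,"yaw":0,"hand":1},
    {"x":0,"y":0,"z":0.6,"yaw":0,"hand":1},
    {"x":0,"y":0,"z":0,"yaw":0,"hand":1},
    {"x":0,"y":0,"z":0,"yaw":0,"hand":1}
  ]
}}

```text
t: 17.7
eef_pos: [463.0, -346.6, 89.6]
eef_rot: [-0.113, 0.994, 0.0, -0.0]
wrist_force: [0.6, -0.4, 0.4]
opening: 85.2
```

```bash
python3 pl.py 463 -346.5 90 103|head -2
python3 - <<'E'
from h import *
L=[]
for n in('side','top'):
    p=capture(n);save(p,n+'6.png')
    q=proj(p,[[466,-343.5,100]])[0];x,y=int(q[0])-25,int(q[1])-25
    L.append(cv2.resize(cv2.cvtColor(p['img'],cv2.COLOR_RGB2BGR)[y:y+50,x:x+50],(400,400),interpolation=cv2.INTER_CUBIC))
cv2.imwrite('pics/st6.png',cv2.hconcat(L))
E
```

```text
t 17.7 pos [ 462.961 -346.565   89.604] yaxis ang 103.00849436517485 tilt z [-0.  0. -1.] j [-0.759  0.208 -0.036  1.328 -0.    -0.986] open 85.18144964362233 F [ 0.645 -0.446  0.406]
shift cm in present tool axes [-0.005  0.005 -0.04 ]
```

View pics/st6.png

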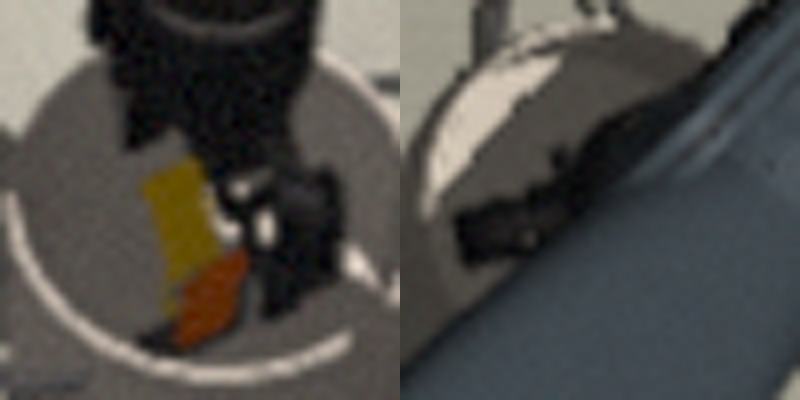

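Run:
```python
from h import *
np.set_printoptions(precision=1,suppress=True)
p=capture('side')
q0=proj(p,[[466,-343.5,100]])[0];x,y=int(q0[0])-25,int(q0[1])-25
th=np.radians(13);X=np.array([np.cos(th),np.sin(th),0]);Y=np.array([-np.sin(th),np.cos(th),0])
im=cv2.resize(cv2.cvtColor(p['img'],cv2.COLOR_RGB2BGR)[y:y+50,x:x+50],(600,600),interpolation=cv2.INTER_CUBIC)
c=np.array([463,-346.5,0])
def dot(P,col):
    q=(proj(p,[P])[0]-[x,y]+.5)*12;cv2.circle(im,tuple(int(v) for v in q),4,col,-1)
for s in(1,-1):
    for w in(-11,11):
        for z in (89,115): dot(c+Y*43*s+X*w+[0,0,z],(0,255,0) if s>0 else (255,255,0))
    for w in(-12,12): dot(c+Y*23*s+X*w+[0,0,95],(255,0,255))
cv2.imwrite('pics/st7.png',im)
```

```text
(no output)
```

View pics/st7.png

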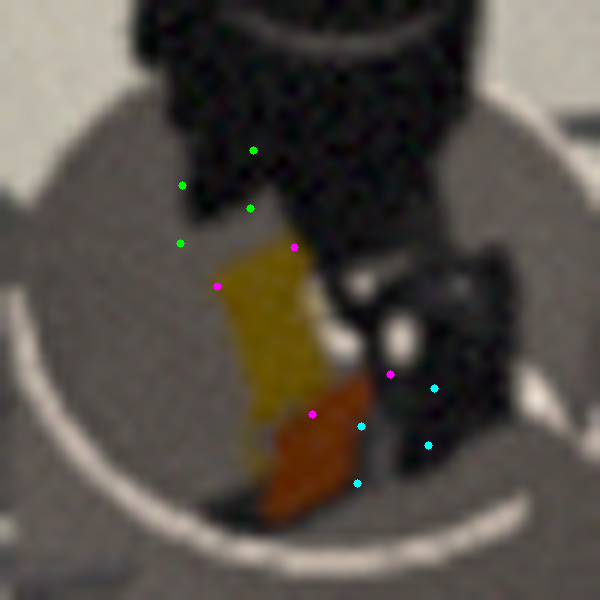

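Request:
{"fn": "play_rows", "kwargs": {
  "series": [
    {"x":0,"y":0,"z":0.3,"yaw":0,"hand":1},
    {"x":0,"y":0,"z":0,"yaw":0,"hand":0.75},
    {"x":0,"y":0,"z":0,"yaw":0,"hand":0.65},
    {"x":0,"y":0,"z":0,"yaw":0,"hand":0.55},
    {"x":0,"y":0,"z":0,"yaw":0,"hand":0.45},
    {"x":0,"y":0,"z":0,"yaw":0,"hand":0.3},
    {"x":0,"y":0,"z":0,"yaw":0,"hand":0},
    {"x":0,"y":0,"z":0,"yaw":0,"hand":0},
    {"x":0,"y":0,"z":0,"yaw":0,"hand":0},
    {"x":0,"y":0,"z":0,"yaw":0,"hand":0},
    {"x":0,"y":0,"z":0,"yaw":0,"hand":0}
  ]
}}

```text
t: 18.95
eef_pos: [463.1, -346.6, 86.8]
eef_rot: [-0.113, 0.994, -0.0, 0.0]
wrist_force: [-0.4, -0.0, -0.1]
opening: 30.0
```

```bash
python3 pl.py 463 -346.5 90 103|head -2
python3 - <<'E'
from h import *
L=[]
for n in('side','top'):
    p=capture(n);save(p,n+'8.png')
    q=proj(p,[[466,-343.5,100]])[0];x,y=int(q[0])-25,int(q[1])-25
    L.append(cv2.resize(cv2.cvtColor(p['img'],cv2.COLOR_RGB2BGR)[y:y+50,x:x+50],(400,400),interpolation=cv2.INTER_CUBIC))
cv2.imwrite('pics/st8.png',cv2.hconcat(L))
E
```

```text
t 18.95 pos [ 463.05  -346.62    86.825] yaxis ang 103.01004787626992 tilt z [ 0. -0. -1.] j [-0.758  0.209 -0.04   1.322 -0.    -0.986] open 29.983007422678646 F [-0.417 -0.018 -0.075]
shift cm in present tool axes [ 0.002  0.013 -0.318]
```

View pics/st8.png

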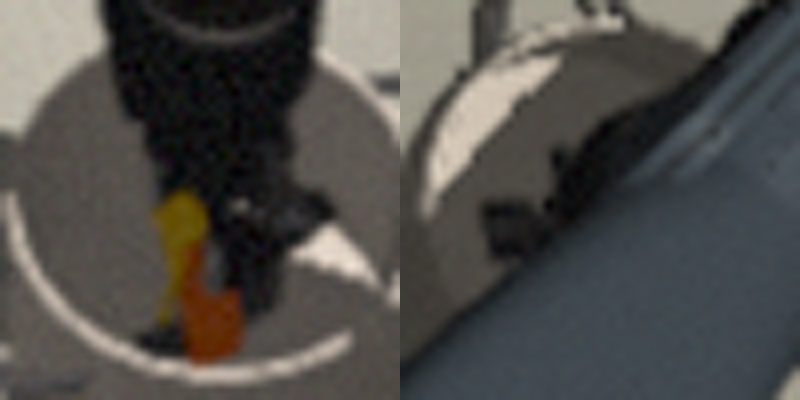

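Request:
{"fn": "play_rows", "kwargs": {
  "series": [
    {"x":0,"y":0,"z":-0.5,"yaw":0,"hand":0},
    {"x":0,"y":0,"z":-1,"yaw":0,"hand":0},
    {"x":0,"y":0,"z":-1.5,"yaw":0,"hand":0},
    {"x":0,"y":0,"z":-2,"yaw":0,"hand":0},
    {"x":0,"y":0,"z":-3,"yaw":0,"hand":0},
    {"x":0,"y":0,"z":-3,"yaw":0,"hand":0},
    {"x":0,"y":0,"z":-3,"yaw":0,"hand":0},
    {"x":0,"y":0,"z":-2,"yaw":0,"hand":0},
    {"x":0,"y":0,"z":-1,"yaw":0,"hand":0},
    {"x":0,"y":0,"z":0,"yaw":0,"hand":0},
    {"x":0,"y":0,"z":0,"yaw":0,"hand":0}
  ]
}}

```text
t: 20.15
eef_pos: [463.0, -346.5, 256.4]
eef_rot: [-0.113, 0.994, 0.0, -0.0]
wrist_force: [-0.7, 0.0, -1.8]
opening: 30.4
```

```bash
python3 pl.py 583 -20.5 257 -26.7
python3 - <<'E'
from h import *
L=[]
o=get_obs()
for n in('side','top'):
    p=capture(n);save(p,n+'9.png')
    q=proj(p,[o['eef_pos']])[0];x,y=int(q[0])-25,int(q[1])-25
    L.append(cv2.resize(cv2.cvtColor(p['img'],cv2.COLOR_RGB2BGR)[y:y+50,x:x+50],(400,400),interpolation=cv2.INTER_CUBIC))
cv2.imwrite('pics/st9.png',cv2.hconcat(L))
E
```

```text
t 20.15 pos [ 462.984 -346.53   256.392] yaxis ang 103.01089791266521 tilt z [-0.  0. -1.] j [-0.758  0.193  0.28   1.658  0.    -0.986] open 30.362518949529605 F [-0.705  0.023 -1.808]
shift cm in present tool axes [-19.034  29.064  -0.053]
world turn 50.28910208733478 tool yaw -50.28910208733478 j6 would ~ -0.9855638109098253
  shift after turn [-34.519   3.927  -0.053]
world turn -129.71089791266522 tool yaw 129.71089791266522 j6 would ~ -0.9855638109098253
  shift after turn [34.519 -3.927 -0.053]
```

View pics/st9.png

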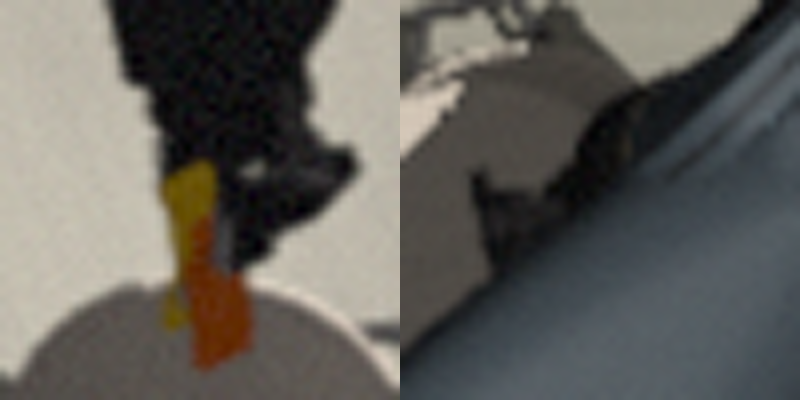

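Request:
{"fn": "play_rows", "kwargs": {
  "series": [
    {"x":0,"y":0,"z":0,"yaw":-4,"hand":0},
    {"x":0,"y":0,"z":0,"yaw":-8,"hand":0},
    {"x":0,"y":0,"z":0,"yaw":-8,"hand":0},
    {"x":0,"y":0,"z":0,"yaw":-8,"hand":0},
    {"x":0,"y":0,"z":0,"yaw":-8,"hand":0},
    {"x":0,"y":0,"z":0,"yaw":-8,"hand":0},
    {"x":0,"y":0,"z":0,"yaw":-6.3,"hand":0},
    {"x":-1.5,"y":0.2,"z":0,"yaw":0,"hand":0},
    {"x":-3,"y":0.3,"z":0,"yaw":0,"hand":0},
    {"x":-4,"y":0.5,"z":0,"yaw":0,"hand":0},
    {"x":-4,"y":0.5,"z":0,"yaw":0,"hand":0},
    {"x":-4,"y":0.5,"z":0,"yaw":0,"hand":0},
    {"x":-4,"y":0.5,"z":0,"yaw":0,"hand":0},
    {"x":-4,"y":0.5,"z":0,"yaw":0,"hand":0},
    {"x":-4,"y":0.5,"z":0,"yaw":0,"hand":0},
    {"x":-3,"y":0.3,"z":0,"yaw":0,"hand":0},
    {"x":-2,"y":0.2,"z":0,"yaw":0,"hand":0},
    {"x":-1,"y":0,"z":0,"yaw":0,"hand":0},
    {"x":0,"y":0,"z":0,"yaw":0,"hand":0},
    {"x":0,"y":0,"z":0,"yaw":0,"hand":0}
  ]
}}

```text
t: 22.25
eef_pos: [581.8, -20.7, 256.4]
eef_rot: [-0.524, 0.851, 0.0, -0.001]
wrist_force: [0.2, 0.1, -0.5]
opening: 30.2
```

```bash
python3 pl.py 583 -20.5 257 -26.7|head -4
python3 - <<'E'
from h import *
L=[]
o=get_obs()
for n in('side','top'):
    p=capture(n);save(p,n+'10.png')
    q=proj(p,[o['eef_pos']-[0,0,40]])[0];x,y=int(q[0])-30,int(q[1])-30
    L.append(cv2.resize(cv2.cvtColor(p['img'],cv2.COLOR_RGB2BGR)[y:y+60,x:x+60],(400,400),interpolation=cv2.INTER_CUBIC));print(x,y)
    for k in('clip','clip_tip_a','card_edge'): print(n,k,[(r['uv'],r['confidence']) for r in models.search_frame(p,k)])
cv2.imwrite('pics/st10.png',cv2.hconcat(L))
E
```

```text
t 22.25 pos [581.816 -20.696 256.378] yaxis ang 153.25932163385156 tilt z [-0.001 -0.    -1.   ] j [-0.15   0.205  0.293  1.66  -0.001 -1.254] open 30.151612076047474 F [ 0.163  0.119 -0.519]
shift cm in present tool axes [-0.071 -0.097 -0.062]
world turn 0.040678366148455325 tool yaw -0.040678366148455325 j6 would ~ -1.2544853341988313
  shift after turn [-0.071 -0.097 -0.062]
263 167
side clip []
side clip_tip_a [([294.3, 193.9], 0.56), ([294.6, 198.2], 0.39)]
side card_edge [([318.8, 212.6], 0.9), ([295.2, 235.9], 0.64)]
261 173
top clip []
top clip_tip_a [([231.3, 160.9], 0.16)]
top card_edge [([258.7, 174.4], 0.74)]
```

View pics/st10.png

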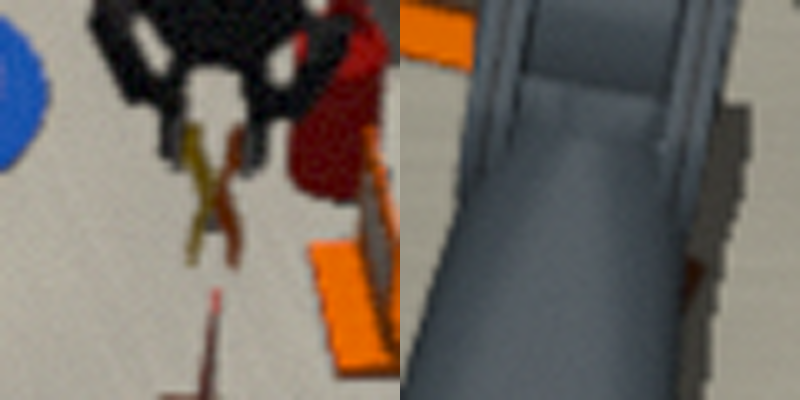

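```bash
cat > v.py <<'E'
from h import *
import sys
np.set_printoptions(precision=2,suppress=True)
def look(name,cx=293,cy=205,w=40,h=60,s=10):
    # average several frames to cut noise
    P=[capture('side') for _ in range(3)]
    p=P[0];I=np.mean([q['img'].astype(float) for q in P],0)
    x,y=cx-w//2,cy-h//2
    im=cv2.resize(I[y:y+h,x:x+w].clip(0,255).astype(np.uint8),None,fx=s,fy=s,interpolation=cv2.INTER_CUBIC)
    im=cv2.cvtColor(im,cv2.COLOR_RGB2BGR)
    return p,I,im,x,y,s
E
python3 - <<'E'
from v import *
p,I,im,x,y,s=look('a')
o=get_obs();c=o['eef_pos'];print(c)
n=np.array([np.cos(np.radians(-26.7)),np.sin(np.radians(-26.7)),0])
for dz in(-60,-65,-70): print(dz,[proj(p,[c+[0,0,dz]+n*d])[0] for d in(-9.5,0,9.5)])
e=np.array([np.cos(np.radians(63.3)),np.sin(np.radians(63.3)),0])
print('edge',[proj(p,[np.array([583.,-20.5,110])+e*d])[0] for d in(50,0,-50)])
print('tips if at depth12',[proj(p,[np.array([583.,-20.5,98])+n*d])[0] for d in(-9.5,9.5)])
# red line
for r in range(207,236):
    row=I[r,284:304];red=np.clip(row[:,0]-(row[:,1]+row[:,2])/2-8,0,None)
    if red.sum()>10: print(r,round((red*np.arange(284,304)).sum()/red.sum(),2),round(red.max()),end=' | ')
cv2.imwrite('pics/v1.png',im)
E
```

```text
[582.24 -20.62 256.85]
-60 [array([290.95, 201.5 ]), array([293.61, 201.79]), array([296.28, 202.09])]
-65 [array([290.9 , 202.53]), array([293.56, 202.83]), array([296.21, 203.12])]
-70 [array([290.85, 203.56]), array([293.5 , 203.85]), array([296.15, 204.15])]
edge [array([294.45, 209.71]), array([292.84, 219.02]), array([291.16, 228.75])]
tips if at depth12 [array([290.17, 221.02]), array([295.27, 221.6 ])]
207 294.91 15 | 208 293.36 5 | 209 293.74 6 | 210 294.53 45 | 211 294.62 64 | 212 294.25 66 | 213 294.26 58 | 214 293.81 22 | 215 294.21 16 | 216 293.68 21 | 217 293.77 26 | 218 293.82 23 | 219 293.87 17 | 220 293.29 16 | 221 293.64 20 | 222 293.53 21 | 223 293.35 28 | 224 293.76 27 | 225 293.47 21 | 226 291.27 26 | 227 292.89 43 | 228 293.48 47 | 229 293.61 51 | 230 293.6 50 | 231 292.41 49 | 232 291.46 46 | 233 291.06 44 | 234 292.09 32 | 235 293.02 36 |
```

View pics/v1.png

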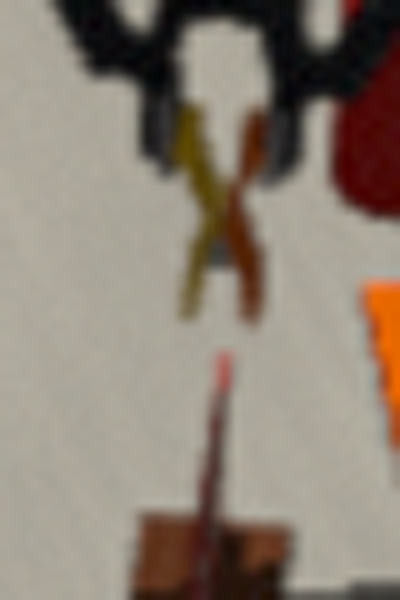

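Request:
{"fn": "play_rows", "kwargs": {
  "series": [
    {"x":0,"y":0.35,"z":0,"yaw":0,"hand":0},
    {"x":0,"y":0,"z":1,"yaw":0,"hand":0},
    {"x":0,"y":0,"z":1.5,"yaw":0,"hand":0},
    {"x":0,"y":0,"z":1.5,"yaw":0,"hand":0},
    {"x":0,"y":0,"z":1.5,"yaw":0,"hand":0},
    {"x":0,"y":0,"z":0.4,"yaw":0,"hand":0},
    {"x":0,"y":0,"z":0,"yaw":0,"hand":0},
    {"x":0,"y":0,"z":0,"yaw":0,"hand":0}
  ]
}}

```text
t: 23.6
eef_pos: [579.3, -18.8, 198.3]
eef_rot: [-0.525, 0.851, -0.0, 0.0]
wrist_force: [-0.3, 0.1, 0.1]
opening: 29.8
```

```bash
cat > w.py <<'E'
from v import *
name=sys.argv[1]
p,I,im,x,y,s=look('a',cy=210,h=60)
o=get_obs();c=o['eef_pos'];print(o['t'],c,o['opening'],o['wrist_force'])
n=np.array([np.cos(np.radians(-26.6)),np.sin(np.radians(-26.6)),0])
print('tip centre pred',[proj(p,[c+[0,0,dz]])[0] for dz in(-65,-70,-75)],'bar',proj(p,[c+[0,0,5]])[0])
A=I.copy();bg=np.median(A[195:205,276:284].reshape(-1,3),0)
for r in range(200,226):
    row=A[r,280:308];bgr=np.median(np.r_[A[r,276:283]],0)
    d=np.clip(bgr-row,0,None)[:,2]  # blue deficit = coloured things
    print(r,np.round(d).astype(int))
cv2.imwrite('pics/'+name,im)
E
python3 w.py v2.png
```

```text
23.75 [579.74 -18.9  198.98] 30.136743084450483 [ 0.9  -0.81 -0.25]
tip centre pred [array([292.11, 214.27]), array([292.06, 215.25]), array([292.01, 216.22])] bar [292.86 200.14]
200 [  0   1   0   1  14  58 124 112 109 142 144  95  38   3  15  54 128 134
 109 112 130  71  14   0   0   0   0   2]
201 [  1   4   1   3  15  65 119 116 112 148 154 117  52   4  16  65 134 136
 110 115 127  62   7   1   0   0   0   5]
202 [  2   1   3   3   6  42 103 111 117 144 147 136  72  21  23  93 147 135
 111 121 128  60   6   3   1   0   0   1]
203 [  0   3   2   4   1   8  34  76 111 128 151 151  96  38  28 105 145 122
 111 114 112  49   2   3   2   0   0   4]
204 [  0   2   3   4   4   2  17  53  67  66 106 154 125  64  41 119  96  72
  95  86  67  26   1   4   4   1   0   0]
205 [  0   1   2   3   2   2   3  11  12  25  80 148 142 101  82 118  80  60
  77  45  11   4   0   4   3   3   0   0]
206 [  0   4   2   4   5   4   3   6   4   5  39 127 154 132 119  96  41  13
  15  11   3   1   0   2   4   3   1   1]
207 [  0   0   1   2   1   2   0   2   1   2  22  87 138 146 138 105  40   2
   4   0  
[... 1361 characters left out ...]
8 52 12  6  0  0  0  0  0  1
  2  0  0  0]
220 [ 0  1  2  3  1  0  0  1  2  0  1  2  8 49 99 39  0  0  0  1  0  0  0  1
  1  0  0  0]
221 [  0   0   2   1   0   1   0   0   0   2   0   1  13  56 100  42   0   0
   0   1   0   0   0   0   1   0   1   0]
222 [  0   0   0   3   0   0   0   0   0   0   0   1  18  77 102  38   0   0
   1   0   0   0   0   0   0   0   2   0]
223 [ 0  0  1  0  2  1  0  0  0  0  0  0 22 93 91 30  0  0  0  0  0  0  0  0
  0  0  1  0]
224 [  0   0   0   4   0   0   0   0   0   0   0   0  21 103  89  31   0   0
   0   0   0   0   0   0   0   2   2   0]
225 [  0   0   0   0   2   0   0   0   0   0   0   2  26 105  87  34   0   0
   0   0   0   0   0   0   0   0   0   0]
```

View pics/v2.png

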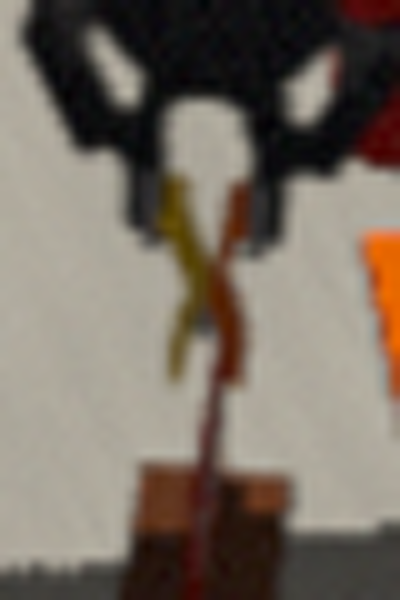

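Request:
{"fn": "play_rows", "kwargs": {
  "series": [
    {"x":0,"y":0,"z":0.6,"yaw":0,"hand":0},
    {"x":0,"y":0,"z":0.6,"yaw":0,"hand":0},
    {"x":0,"y":0,"z":0.4,"yaw":0,"hand":0},
    {"x":0,"y":0,"z":0.2,"yaw":0,"hand":0},
    {"x":0,"y":0,"z":0,"yaw":0,"hand":0},
    {"x":0,"y":0,"z":0,"yaw":0,"hand":0}
  ]
}}

```text
t: 24.35
eef_pos: [579.1, -18.8, 179.8]
eef_rot: [-0.525, 0.851, 0.0, -0.0]
wrist_force: [0.4, -0.6, -0.5]
opening: 29.7
```

```bash
python3 w.py v3.png
```

```text
24.5 [579.34 -18.86 180.15] 30.07702472789213 [-0.52  0.32 -1.81]
tip centre pred [array([291.81, 217.94]), array([291.76, 218.9 ]), array([291.71, 219.86])] bar [292.55 204.05]
200 [  6   9   7   3  28  89 137 141 126  59   8   5   6   4   7   4   6  28
 116 145 143 143 130 132 141 137 102  45]
201 [  1   2   0   1  20  79 128 124 124 107  71  38   7   5   5  22  48  54
 121 147 138 105  63  65  97  90  46   8]
202 [  1   0   1   2  20  80 130 116 119 144 126  73  21   3  14  51 102 108
 118 140 126  64  13  10  12  13   6   2]
203 [  0   2   1   2  21  81 123 111 119 144 131  64   7   1  18  69 137 132
 109 123 119  51   1   2   0   0   0   0]
204 [  0   2   1   3  22  83 120 114 119 150 141  76  19   0  25  97 148 126
 107 123 115  51   0   1   2   0   0   0]
205 [  1   2   1   3  18  81 121 112 120 156 145  98  36   3  26 107 150 121
 110 125 118  49   1   1   3   3   0   0]
206 [  2   1   1   1  19  66  99 112 127 146 157 121  52   1  26 118 154 123
 106 127 103  40   0   0   2   3   0   0]
207 [  0   2   0   2   4  13  33  81 109 114 148 150  87  35  37 122 134 109
 107 122  80
[... 1471 characters left out ...]
  1   0   0   0   0   0   2  35  78  26   7  43 124 134 106  40
   0   0   0   0   0   0   1   0   0   0]
221 [  0   1   0   2   2   0   0   0  10  46  62  11  12  55 119 111  79  24
   0   1   0   0   0   0   0   2   0   0]
222 [  0   0   0   0   0   1   0   0   1  10  11   3  17  76 109  71  35   6
   0   0   0   0   0   0   0   0   0   0]
223 [  0   0   1   3   1   2   0   0   0   1   0   0  25 100  88  33   5   0
   0   0   0   0   0   0   0   2   2   2]
224 [  0   0   0   2   2   2   0   0   0   0   0   0  24 103  90  31   0   0
   0   0   1   0   0   0   0   1   3   4]
225 [  0   0   0   0   1   0   0   0   0   0   0   1  27 107  88  31   0   0
   0   0   0   1   0   0   0   0   0   2]
```

View pics/v3.png

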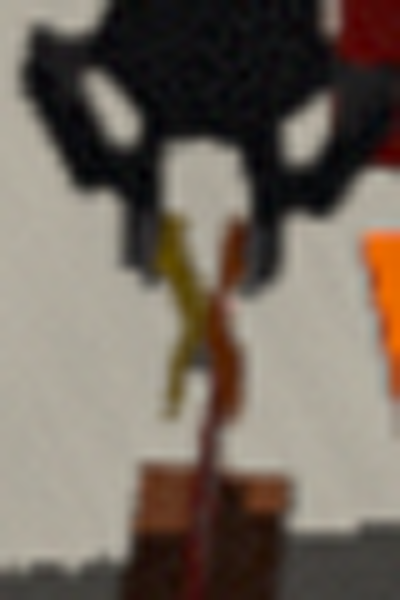

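```bash
cat > fit.py <<'E'
from v import *
from scipy.optimize import least_squares
p=capture('side');b=capture('top')
A=cv2.cvtColor(cv2.imread('pics/s0.png'),cv2.COLOR_BGR2RGB).astype(float)
T=cv2.cvtColor(cv2.imread('pics/t0.png'),cv2.COLOR_BGR2RGB).astype(float)
for r in range(207,230): 
    bgr=np.median(A[r,278:285],0);print(r,np.round(np.clip(bgr-A[r,288:300],0,None)[:,2]).astype(int),np.round(A[r,288:300,0]-A[r,288:300,1]).astype(int))
def ren(cam,poly,x0,y0,w,h,S=10,sig=.6):
    q=(proj(cam,poly)-[x0,y0]+.5)*S-.5
    m=np.zeros((h*S,w*S),np.float32);cv2.fillPoly(m,[cv2.convexHull(np.round(q).astype(np.int32))],1)
    m=cv2.GaussianBlur(m,(0,0),sig*S);return m.reshape(h,S,w,S).mean((1,3))
x0,y0,w,h=284,204,20,22
D=np.array([np.clip(np.median(A[r,276:284],0)[2]-A[r,x0:x0+w,2],0,None) for r in range(y0,y0+h)])
D[:, :]=np.where(D<6,0,D)
def card(P):
    x,y,a=P;e=np.array([np.cos(a),np.sin(a),0]);n=np.array([e[1],-e[0],0]);c=np.array([x,y,0])
    return np.array([c+e*i*50+n*j*1.5+[0,0,z] for i in(-1,1) for j in(-1,1) for z in(14,110)])
best=[]
for ang in np.arange(60,69.1,.5):
    for off in np.arange(-5,5.1,.5):
        a=np.radians(ang);n=np.array([np.sin(a),-np.cos(a)])
        P=(582.8+n[0]*off,-20.5+n[1]*off,a)
        m=ren(p,card(P),x0,y0,w,h)
        # per-row gain (shading differs along card): 
        g=(m*D).sum(1)/np.maximum((m*m).sum(1),1e-6)
        best.append((((D-g[:,None]*m)**2).sum(),ang,off))
best.sort();print(*[tuple(np.round(q,1)) for q in best[:10]],sep='\n')
# top foot fit: brown foot mask
x0,y0,w,h=268,190,48,44
F=np.clip(np.median(T[190:200,300:315].reshape(-1,3),0)[2]-T[y0:y0+h,x0:x0+w,2],0,120)/110
def foot(v):
    x,y,a=v[0],v[1],np.radians(v[2]);e=np.array([np.cos(a),np.sin(a),0]);n=np.array([e[1],-e[0],0]);c=np.array([x,y,0])
    return np.array([c+e*i*55+n*j*30+[0,0,z] for i in(-1,1) for j in(-1,1) for z in (0,14)])
res=[]
for ang in np.arange(61,67,.5):
  for x in np.arange(578,588,1):
    for y in np.arange(-25,-16,1):
      m=ren(b,foot((x,y,ang)),x0,y0,w,h,S=6);res.append((((F.clip(0,.8)/.8-m)**2).sum(),ang,x,y))
res.sort();print(*[tuple(np.round(q,2)) for q in res[:6]],sep='\n')
E
python3 fit.py
```

```text
207 [5 2 3 1 3 2 3 0 2 3 0 2] [5 4 1 4 6 3 3 5 5 5 2 6]
208 [0 0 3 3 3 1 0 3 1 3 1 4] [4 4 5 5 6 6 5 4 7 3 5 2]
209 [2 2 3 2 8 5 1 5 2 2 5 1] [3 4 3 5 5 5 5 6 1 1 5 7]
210 [ 0  4  0  4  0  0 16 37 15  1  3  5] [ 5  6  2  4  3  5 22 43 23  7  4  4]
211 [ 0  0  0  0  2  3 20 56 21  0  0  0] [ 5  4  6  3  6  7 31 62 15  4  4  4]
212 [ 4  0  0  0  2  3 26 58 26  1  0  0] [ 4  5  3  5  1  4 33 63 13  1  3  5]
213 [ 1  2  2  1  0  2 26 63 17  0  0  1] [ 4  6  3  1  4  7 27 60 11  4  5  5]
214 [ 1  0  0  0  0  8 43 53  6  0  0  0] [ 7  3  4  4  3 12 42 48  8  4  8  2]
215 [ 0  0  0  0  0 10 48 48  3  0  0  0] [ 3  6  5  3  5 16 40 29  6  6  7  5]
216 [ 1  2  0  0  0 15 64 50  2  0  0  0] [ 6  3  6  7  5 21 57 25  3  3  6  5]
217 [ 1  0  2  0  0 20 81 56  4  0  0  0] [ 3  4  4  3  1 30 73 17  5  4  3  4]
218 [ 4  2  1  0  0 20 82 46  0  4  0  0] [ 8  3  1  4  5 29 76 17  1  6  4  4]
219 [ 1  1  2  2  3 25 86 42  1  1  3  0] [ 3  3  4  4  1 24 67 13  3  6  7  8]
220 [ 3  1  0  1  9 43 86 40  0  0  0  0] [ 3  3  6  5 15 42 64  3  4  8  5  3]
221 [ 2  1  2  2  6 45 90 38  0  0  0  0] [ 4  5  5 
[... 1025 characters left out ...]
64(63.5), np.float64(3.0))
(np.float64(3525.6), np.float64(64.5), np.float64(3.0))
(np.float64(3546.0), np.float64(66.0), np.float64(4.0))
(np.float64(3555.2), np.float64(65.5), np.float64(3.5))
(np.float64(3944.1), np.float64(64.5), np.float64(4.0))
(np.float64(2.74), np.float64(63.0), np.float64(583.0), np.float64(-19.0))
(np.float64(2.74), np.float64(63.5), np.float64(583.0), np.float64(-19.0))
(np.float64(2.81), np.float64(64.0), np.float64(583.0), np.float64(-20.0))
(np.float64(2.84), np.float64(63.5), np.float64(583.0), np.float64(-20.0))
(np.float64(2.85), np.float64(64.0), np.float64(583.0), np.float64(-19.0))
(np.float64(2.88), np.float64(63.0), np.float64(583.0), np.float64(-20.0))
```

Request:
{"fn": "play_rows", "kwargs": {
  "series": [
    {"x":0,"y":-0.15,"z":0,"yaw":-0.6,"hand":0},
    {"x":0,"y":-0.15,"z":0,"yaw":0,"hand":0},
    {"x":0,"y":0,"z":0.4,"yaw":0,"hand":0},
    {"x":0,"y":0,"z":0.4,"yaw":0,"hand":0},
    {"x":0,"y":0,"z":0,"yaw":0,"hand":0},
    {"x":0,"y":0,"z":0,"yaw":0,"hand":0}
  ]
}}

```text
t: 25.2
eef_pos: [581.5, -20.1, 171.3]
eef_rot: [-0.529, 0.848, 0.0, -0.0]
wrist_force: [0.8, -0.6, -1.0]
opening: 30.2
```

```bash
python3 w.py v4.png; python3 pl.py 583 -19.8 170 153.9|head -3
python3 - <<'E'
from v import *
p,I,im,x,y,s=look('a',cx=294,cy=215,w=26,h=34,s=20)
cv2.imwrite('pics/v4b.png',im[:600])
for r in range(208,232): print(r,np.round(I[r,286:301,0]-I[r,286:301,1]).astype(int),np.round(I[r,286:301,1]-I[r,286:301,2]).astype(int))
E
```

```text
25.35 [581.87 -20.17 171.91] 29.89153280060524 [-0.53  0.52 -0.57]
tip centre pred [array([292.49, 219.62]), array([292.44, 220.57]), array([292.39, 221.52])] bar [293.25 205.82]
200 [ 26  85 116 117 115 136 132 138 138 108  46   1   0   1   3   0   0  20
  78 129 142 139 141 139 141 138 143 140]
201 [  6  23  40  33  29  78 130 153 147 111  48   2   3   3   5   4   3  13
  58 129 144 148 143 139 146 142 143 112]
202 [  0   4   9   3   4  33 107 139 132 104  46   7   4   5   4   4   2  15
  56 127 143 144 137 124 120 136 120  58]
203 [  0   0   2   2   0  25 100 127 114 118  98  69  34   3   5   5  24  60
  91 129 146 128  96  53  46  81  65  25]
204 [  1   1   2   0   0  26 102 123 109 125 136 120  50   5   2  24  79 118
 116 118 131 107  49   6   7  12   6   2]
205 [  0   0   2   3   3  25 101 127 107 127 155 123  53   1   3  29 107 143
 121 112 129 101  40   0   1   1   0   0]
206 [  2   2   0   2   1  27 103 122 107 130 149 129  59   5   0  28 117 146
 117 109 127  90  35   0   1   3   0   0]
207 [  0   1   1   1   1  26 102 124 108 135 155 143  91  29   4  35 124 144
 117 108 12
[... 4125 characters left out ...]
3 12 13 13 14]
225 [ 4  5  6  4  5  6  8 25 17 11  5  5  4  4  6] [13 13 11 12 13 11 12  5  7 12 13 13 13 13 13]
226 [ 9 18 23 25 23 22 25 31 19 15  7  5  6  4  6] [12 14 16 14 14 14  9  3  8 11 13 14 12 13 13]
227 [11 31 41 40 40 40 40 36 21 25 26 24 25 24 24] [13 16 21 25 19 18 14  6  4 11 14 16 16 16 15]
228 [13 42 46 42 44 45 48 34 20 23 26 33 46 44 40] [12 17 24 25 24 21 10 -1  5  7 13 18 21 21 23]
229 [13 40 44 44 42 44 49 35 21 17 19 33 46 48 46] [11 19 21 23 21 16  6  3  8 11  7 16 24 25 25]
230 [16 40 43 43 41 44 46 34 31 16 17 33 48 47 47] [12 21 27 21 25 20  3  5  5 10  9 14 23 21 22]
231 [18 40 46 45 44 44 38 23 28 17 21 20 27 29 26] [14 23 23 22 22 21  7  6  6 10  8 12 13 12 13]
```

View pics/v4b.png

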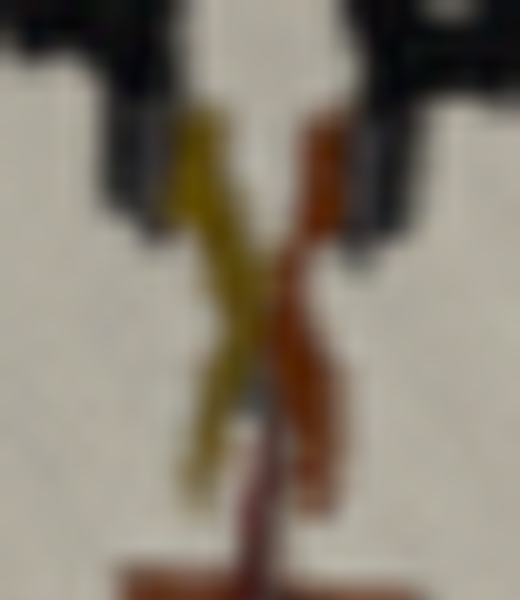

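Request:
{"fn": "play_rows", "kwargs": {
  "series": [
    {"x":0,"y":-0.1,"z":0.1,"yaw":0,"hand":0},
    {"x":0,"y":0,"z":0.2,"yaw":0,"hand":0},
    {"x":0,"y":0,"z":0.2,"yaw":0,"hand":0},
    {"x":0,"y":0,"z":0,"yaw":0,"hand":0},
    {"x":0,"y":0,"z":0,"yaw":0,"hand":0},
    {"x":0,"y":0,"z":0,"yaw":0,"hand":0},
    {"x":0,"y":0,"z":0,"yaw":0,"hand":0}
  ]
}}

```text
t: 26.2
eef_pos: [582.8, -20.6, 166.9]
eef_rot: [-0.529, 0.848, -0.0, 0.0]
wrist_force: [0.7, 0.4, -0.9]
opening: 29.9
```

```bash
python3 pl.py 583 -19.8 170 153.9|head -3
python3 - <<'E'
from v import *
p,I,im,x,y,s=look('a',cx=294,cy=215,w=26,h=34,s=20)
cv2.imwrite('pics/v5b.png',im[:600])
b=capture('top');save(b,'top11.png');save(p,'side11.png')
E
```

```text
t 26.2 pos [582.777 -20.596 166.911] yaxis ang 153.91150165915832 tilt z [ 0. -0. -1.] j [-0.15   0.195  0.105  1.48   0.    -1.266] open 29.941215270136837 F [ 0.657  0.409 -0.923]
shift cm in present tool axes [-0.081  0.015 -0.309]
world turn -0.011501659158312805 tool yaw 0.011501659158312805 j6 would ~ -1.265776602494784
```

View pics/v5b.png

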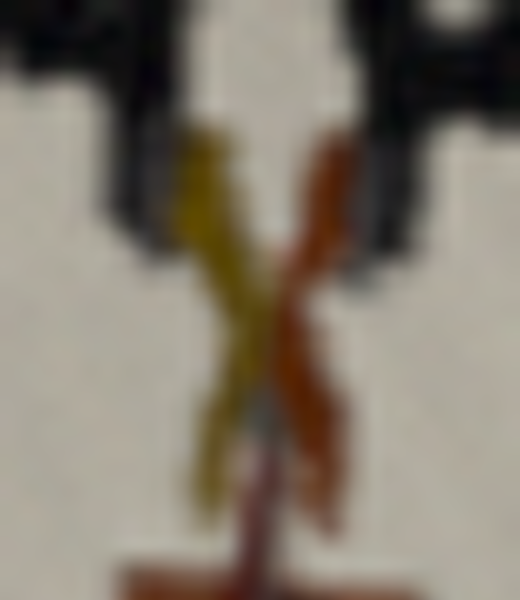

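View pics/top11.png

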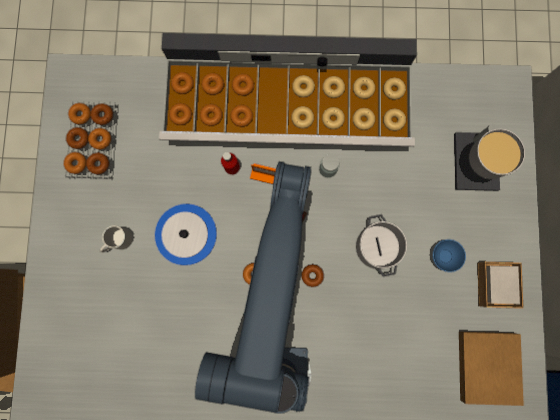

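View pics/side11.png

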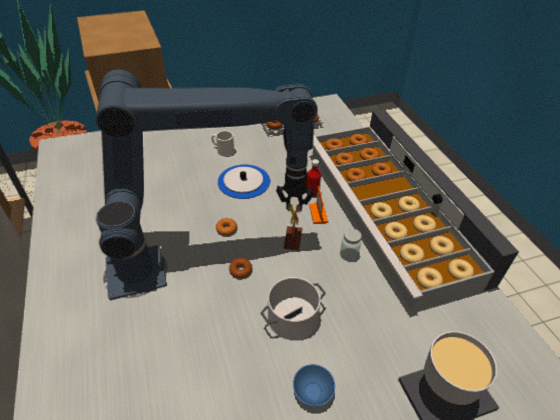

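```bash
python3 -c "
from rig import *
print(workorder.finish_job());o=get_obs();print(o['t'],o['eef_pos'],o['wrist_force'],o['opening'])"
```

```text
the job is handed in; nothing more can be done
None
the job is handed in; nothing more can be done
```

I carried out the task and handed it in at about 26 s; no verdict was reported.

**Lid:** I lifted it by its knob and lowered it onto the blue mat, opening the fingers only once it was resting there. The last pictures show it flat and about centred, wholly on the mat.

**Clip:** I took it out of the pot by its two handles, squeezed open. It is held over the red card's top edge at the card's angle, which I measured as about 64° (estimates ranged from 63 to 64.5°).

**Last checks:**
- The side picture shows the card edge between the open jaws, within about 1 mm of the middle of the gap. The tips are roughly 13 mm below the edge.
- The wrist force stayed near zero. The finger opening held steady at about 30 mm. It should read about 34, but it also read about 28 on the 30 mm knob.
- Nothing else looked moved.

**Disagreements and limits:**
- My first side-view reading of the card was about 3.5 mm off the estimate from the top camera. I shifted the clip by that much, then remeasured the edge and took the shift back.
- The arm blocked the top camera at the card. How well the clip is centred along the edge, and how deep it sits, are therefore only known to about 3 mm.

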